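# Fit the battery in the field logger and close it up

## Robot

A 6-joint arm with a two-finger parallel gripper is mounted at the origin on the work surface. World frame = base frame: x ahead of the robot, y to its left, z up, the work surface at z = 0. Lengths are in m, angles in degrees, forces in N, time in s.
With the tool pointing down it reaches from about 0.25 to 0.725 m from the base axis. Payload 9.7 kg.
Tool frame: the origin (TCP) lies midway between the tips of the shut fingers; the grasp point (between the pads) lies 19 mm behind it; z points along the fingers, y is the direction in which the jaws open and shut (so a half turn about z gives the same grasp; the last joint's range is limited). The gripper opens to 85 mm and grips with 20 to 120 N. Pads are 22 mm wide; open, the fingers measure 114 mm over their backs; the gripper's body (76 mm by 85 mm) begins 54 mm behind the grasp point. The pads swing forward as they close: fully open they stand 13 mm farther back than shut.
Start: joints at [-67.666, 4.979, 10.078, 95.1, 0, 90], TCP at [0.209, -0.509, 0.193] pointing down, gripper open.
Joint ranges: [-179.16, 179.16], [-48.56, 103.87], [-65.8, 70.77], [-126.05, 130.52], [-82.76, 87.17], [-180, 180]. Speed limits (degrees/s): [127.2, 127.2, 147.25, 180, 180, 180].

## Interface

Orientations are given as [roll, pitch, yaw] about the fixed x, y, z axes, in that order (R = Rz(yaw) Ry(pitch) Rx(roll)).
In Python, from workcell import bot, camera, recognise gives the robot as it stands. The module is installed in compiled form; this text tells all that it offers.
- The arm moves only by the tool apply_moves, never from a script. Its argument "targets" is one flat list of numbers, 7 for each row, row after row: the shift along the world's x, y, z in units of 30 mm (1.0 is 30 mm), then the turn, a rotation vector about the world's x, y, z in units of 6 degrees (1.0 is 6 degrees), then the opening, from 0 (shut) to 1 (fully open). A call has 1 to 5 rows; each row is the pose to reach, as a shift and turn from the pose commanded when the call began; what a row does not reach only later rows make up. A row lasts 1/10 s, in which the tool goes at most 50 mm and 8.59 degrees, less where a joint would pass 70% of its speed; a pose out of reach is approached as far as the arm can. A call with a gripper value outside its range is refused whole. The fingers move at their own pace and stop on an object; "newtons" is the grip in N (left out, the last holds). Time passes only in rows, so rows that repeat a pose let the fingers close. It gives the time, the measured TCP pose, the force and the opening at its end, in the units of the state.
- bot.get_obs(): the state, without advancing time (a new reading comes with each control period).
- camera(name): name is "scene" or "top"; returns a dict with "img" (420x560x3 uint8, red, green, blue), "intrinsics" (3x3 intrinsics, pixels), "origin" and "rotation" of the camera in the world. Camera axes: x right, y up, looking along -z (the intrinsics and any distortion apply to the point x, -y, -z); pixel columns grow to the right and rows downward; lengths in m; the calibration is good to about 2 mm. A picture is of the moment at which its call begins. There is no depth.
- bot.job_done(): hands the job in, once; it reports no verdict.
Trained networks look in the newest picture that a camera, given by its name, has taken for a name from the list of things; names that differ only in an ending like _2 or _b are one class to them, and where a whole thing is asked for, a point or a joint stands for the part that bears it (a point fixed in the world has none). Each returns a list of dicts, best first, with "conf" (0 to 1); they miss things now and then, are a little off and sometimes report something else, mostly with a low value. They report only what shows in the picture. A call takes as long as a camera call. They do not tell look-alikes from the thing itself.
- recognise(query, camera): "box" ([left, top, right, bottom] in pixels, round what is visible of it).
The state is a dict: "time": time; "q": joint angles; "qd": joint speeds; "joint_efforts": joint torques, N m; "ee_pos": TCP position; "tcp_rot": TCP orientation; "wrist_force": force on the tool from outside, world axes, zero at the start; "torque": the same for the moment, N m; "opening": finger opening in m.
Only numpy, scipy, OpenCV 4.12 (cv2) and the standard library are available. Lean on these libraries where they do the work, as an engineer would, in place of code of your own. Each camera call takes 0.05 s, during which the arm holds its last target.

## Task

Fit the battery pack into the empty bay of the white logger housing, with its contact end against the bay's contact block, setting it down on the bay floor rather than dropping it. Then shut the lid fully and, once it is down, press the latch on its front edge down and in until it lies flat and hooks under the keeper. Leave the other things on the bench where they are.

Things in the scene. Friction and masses are not known exactly. Their poses are not given: they have to be found in the camera images.
- pack_centre (a point): Centre of the battery pack (loose): a black plastic block 100 mm long (x) by 50 mm wide (y) by 55 mm high (z, up), 0.3 to 0.65 kg, standing on the bench with this point 27.5 mm above its underside. Its +x end is the contact end: over the last 18 mm the top steps down from 55 to 40 mm height and two brass strips lie on the step and the end face. Best gripped from above across its 50 mm width.
- pack_contacts (a point): Middle of the pack's contact end face, 50 mm from the pack's centre along its x, 27.5 mm above its underside.
- case: The white logger housing, fixed: screwed to a plywood board (200 by 270 by 12 mm) that is screwed to the bench. Origin under the board's centre, on the bench. Its own -x is the front (latch and keeper), +x the back (hinges), z up. The box is 150 mm (x) by 230 mm (y), walls 4 mm, inner floor 16 mm and open rim 92 mm above the bench. The battery bay is in its -y half; the +y half holds a green circuit board and parts up to 22 mm above the floor.
- bay (a point): Where the pack's centre lies when the pack is in the bay: 27.5 mm above the inner floor; axes as the case's. The bay is 110 by 60 mm (5 mm of play all round): low ribs 14 mm high at its front and sides, and at its back a black contact block 36 mm high with two brass spring contacts. The long axis of the bay is the case's x. From the bay's centre the nearest tall wall lies 61 mm to the case's -y and 66 mm to its -x.
- bay_contacts (a point): Where the middle of the pack's contact end face lies when the pack is in the bay with the right end at the contact block: 50 mm from the bay's centre along the case's +x (towards the hinges).
- hinge (a point): Middle of the lid's hinge axis, at the back rim of the case, 92 mm above the bench; the axis runs along the case's y.
- lid (a joint): Angle of the lid (rad): 0 is fully shut, 1.57 standing upright, 2.0 its back stop. It starts open, leaning back a little. Hinge with friction: the lid stays where it is left and takes 1 to 4 N at its free edge to move. The lid is a hollow white cover 150 mm from hinge to free edge, 230 mm wide along the hinge and 22 mm thick; shut, its flat outer face is 114 mm above the bench.
- lid_edge (a point): Middle of the lid's free edge at its outer face: 154 mm from the hinge axis measured along the lid, and 22 mm off the hinge plane on the outer side. It turns with the lid, axes too (equal to the case's axes when shut); the lid's own z is the normal of its outer face, and the lid runs from the hinge along its own -x.
- latch (a joint): Angle of the latch flap relative to the lid (rad): 0 is fastened, hanging flat along the front with its hook under the keeper ridge of the case; about 1.57 it sticks straight out from the lid's free edge. It starts open, must still be open while the lid comes down, and has friction: it stays where it is left and takes about 3 N at its tip.
- latch_hinge (a point): Middle of the latch flap's hinge axis on the lid's free edge, along the case's y; with the lid shut it is 102 mm above the bench and 8 mm in front of the case's front wall. It turns with the flap.
- latch_tab (a point): Outer face of the latch flap near its free end, 36 mm from the flap's hinge. The grey flap is 50 mm wide (centred on the lid's front edge), 40 mm long and 5 mm thick; fastened, it hangs from 102 to 61 mm above the bench.
- screwdriver: Bystander: black-handled screwdriver, 200 mm, lying on the bench. Leave it.
- meter: Bystander: grey hand-held multimeter, 165 by 80 by 36 mm. Leave it.
- parts_box: Bystander: clear small-parts box, 174 by 109 by 40 mm. Leave it.
Things that resemble listed ones, but are neither listed nor needed, are in the scene too. Leave any orange look-alike of the part that bears pack_centre alone.

How it is judged:
By the outcome, as a careful person would: the job done as asked, in the order asked, and still so for the second after the job is handed in, with the robot touching nothing.
It also fails if it takes over 58 s, if anything falls off the work surface, if the arm or the gripper's body presses on something with over 40 N, if the wrist force passes 120 N, or if a joint passes its speed limit or range.

## Working session

There is one attempt and no reset: what is moved stays moved. The work goes in short steps, Python scripts to look and compute and a tool call to move; the robot and the scene stay as the last step left them, time stands still between calls to the robot, and variables do not carry over. Pictures are saved under pics/ and viewed, and the job is handed in when it is done.

Besides the shell and the picture viewer there is one more tool, called after "Emit:" as a command line: name --argument value ..., lists and objects as JSON in quotes. apply_moves: Moves the arm, as the interface text tells. Its arguments: {"type":"object","properties":{"targets":{"type":"array"},"newtons":{"type":"number"}},"required":["targets"]}

```bash
mkdir -p pics
cat > h.py <<'E'
import numpy as np, cv2, json
from workcell import bot, camera, recognise
def P(c):
    return np.array(c["intrinsics"]),np.array(c["origin"]),np.array(c["rotation"])
def ray(c,u,v):
    K,o,R=P(c); d=np.linalg.solve(K,[u,v,1.]); d=R@np.array([d[0],-d[1],-d[2]]); return o,d
def onz(c,u,v,z):
    o,d=ray(c,u,v); return o+d*(z-o[2])/d[2]
def proj(c,p):
    K,o,R=P(c); q=R.T@(np.array(p)-o); q=K@np.array([q[0],-q[1],-q[2]]); return q[:2]/q[2]
def save(c,n): cv2.imwrite("pics/"+n,np.ascontiguousarray(c["img"][:,:,::-1]))
E
python3 - <<'E'
from h import *
for n in("scene","top"):
    c=camera(n); save(c,n+"0.png"); print(n,c.keys(),c["intrinsics"],c["origin"],c["rotation"])
    for q in("pack_centre","case","lid","latch","screwdriver","meter"):
        print(q,[(np.round(r["box"]).tolist(),round(r["conf"],2)) for r in recognise(q,n)[:4]])
print(bot.get_obs())
E
```

```text
scene dict_keys(['img', 'intrinsics', 'origin', 'rotation']) [[391.96398936   0.         276.86335895]
 [  0.         391.96398936 210.1252803 ]
 [  0.           0.           1.        ]] [1.08269399 0.19914596 0.92160582] [35.99264015  0.92108582 88.35381568]
pack_centre [([236.0, 203.0, 273.0, 229.0], 0.98), ([287.0, 205.0, 319.0, 244.0], 0.73), ([263.0, 154.0, 283.0, 194.0], 0.7)]
case [([107.0, 144.0, 220.0, 291.0], 0.63), ([284.0, 204.0, 318.0, 240.0], 0.18)]
lid [([103.0, 145.0, 214.0, 213.0], 0.78), ([140.0, 144.0, 164.0, 162.0], 0.2)]
latch [([137.0, 147.0, 160.0, 163.0], 0.6)]
screwdriver [([141.0, 140.0, 167.0, 162.0], 0.63), ([300.0, 152.0, 323.0, 202.0], 0.56)]
meter [([372.0, 194.0, 415.0, 251.0], 0.64)]
top dict_keys(['img', 'intrinsics', 'origin', 'rotation']) [[388.48939079   0.         277.09485114]
 [  0.         388.48939079 212.00123669]
 [  0.           0.           1.        ]] [0.33105959 0.20437572 1.13043775] [  9.83543965  -0.25480823 -90.13670389]
pack_centre [([235.0, 209.0, 268.0, 249.0], 0.82), ([272.0, 275.0, 290.0, 316.0], 0.69), ([280.0, 226.0, 315.0,
[... 266 characters left out ...]
 260.0], 0.83), ([235.0, 129.0, 294.0, 170.0], 0.73)]
{'time': 0.7, 'q': array([-6.76669507e+01,  4.97656487e+00,  1.00788460e+01,  9.51002042e+01,
       -3.05002543e-04,  8.99988180e+01]), 'qd': array([-0.08989625, -0.04740635,  0.02423183, -0.01227796,  0.05957415,
       -0.07710278]), 'joint_efforts': array([ 1.38362097e-04, -5.19962418e+01,  4.64787841e+01,  1.05718282e-03,
       -1.32011728e-04, -1.87392578e-05]), 'ee_pos': array([ 0.20899037, -0.50873965,  0.19321222]), 'tcp_rot': array([1.79997923e+02, 3.05045391e-04, 2.23342313e+01]), 'wrist_force': array([0.47040199, 0.16127511, 0.44327776]), 'torque': array([-0.03660612, -0.02672197,  0.02702521]), 'opening': 0.0850351010197316}
```

```bash
sed -i 's/^def P(c):/from scipy.spatial.transform import Rotation as Ro\ndef P(c):/; s/np.array(c\["rotation"\])$/Ro.from_euler("xyz",np.array(c["rotation"]),degrees=True).as_matrix()/' h.py; sed -n 1,7p h.py
python3 - <<'E'
import cv2
for n in("scene","top"):
    i=cv2.imread(f"pics/{n}0.png"); 
    cv2.imwrite(f"pics/{n}0b.png",cv2.resize(i[110:330,90:440],None,fx=2.28,fy=2.28,interpolation=cv2.INTER_CUBIC))
E
```

```text
import numpy as np, cv2, json
from workcell import bot, camera, recognise
from scipy.spatial.transform import Rotation as Ro
def P(c):
    return np.array(c["intrinsics"]),np.array(c["origin"]),Ro.from_euler("xyz",np.array(c["rotation"]),degrees=True).as_matrix()
def ray(c,u,v):
    K,o,R=P(c); d=np.linalg.solve(K,[u,v,1.]); d=R@np.array([d[0],-d[1],-d[2]]); return o,d
```

View pics/scene0.png

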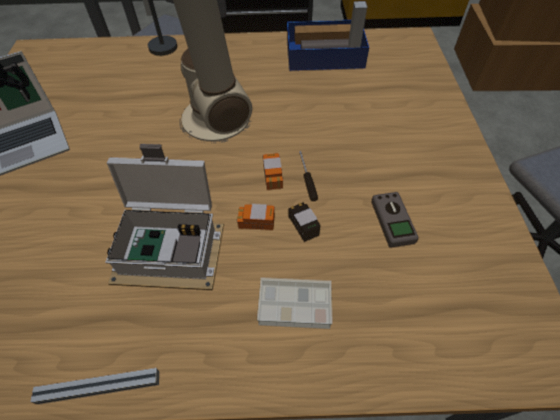

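View pics/top0.png

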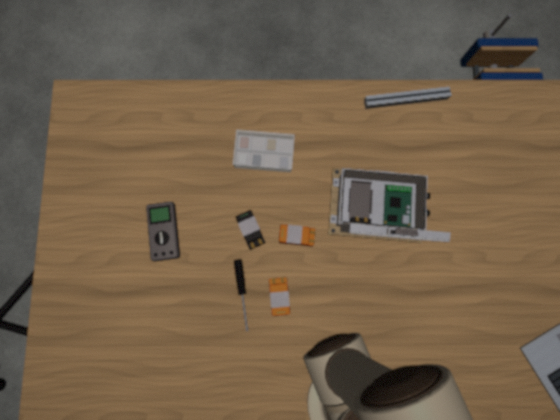

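View pics/scene0b.png

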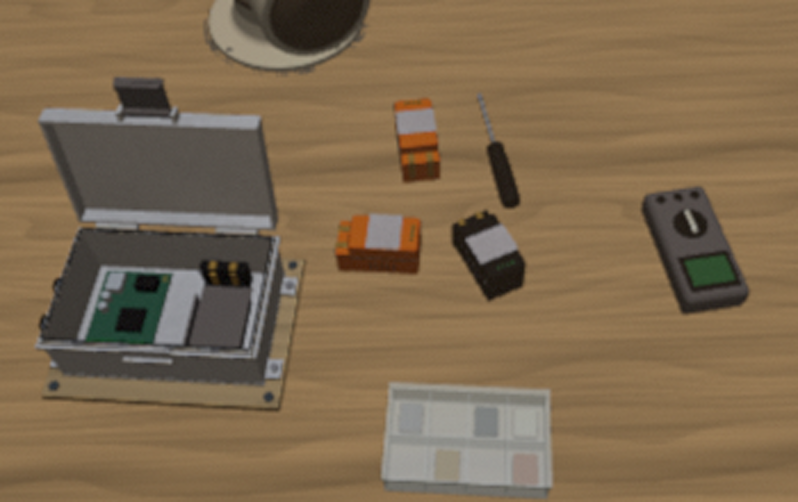

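View pics/top0b.png

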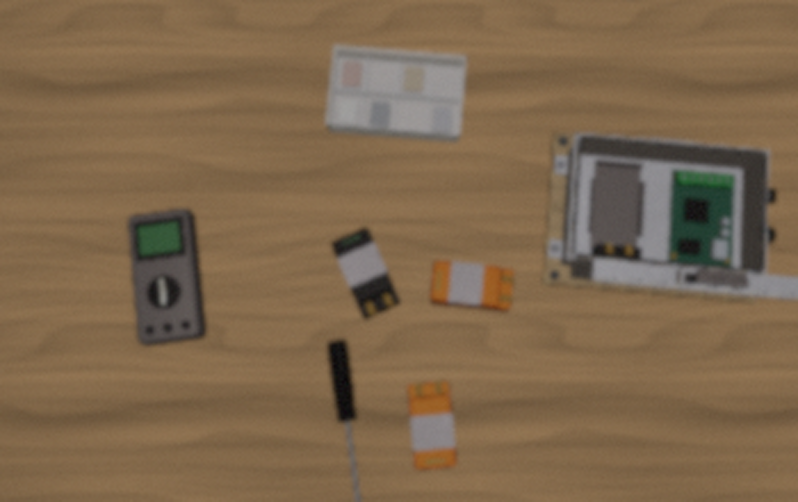

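Run:
```python
import cv2
i=cv2.imread("pics/top0.png"); a=cv2.resize(i[195:260,225:325],None,fx=8,fy=8,interpolation=cv2.INTER_CUBIC);cv2.imwrite("pics/tp.png",a)
a=cv2.resize(i[160:250,320:460],None,fx=5.7,fy=5.7,interpolation=cv2.INTER_CUBIC);cv2.imwrite("pics/tc.png",a)
i=cv2.imread("pics/scene0.png"); a=cv2.resize(i[195:245,280:330],None,fx=10,fy=10,interpolation=cv2.INTER_CUBIC);cv2.imwrite("pics/sp.png",a)
a=cv2.resize(i[140:295,100:230],None,fx=3.8,fy=3.8,interpolation=cv2.INTER_CUBIC);cv2.imwrite("pics/sc.png",a)
```

```text
(no output)
```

View pics/tp.png

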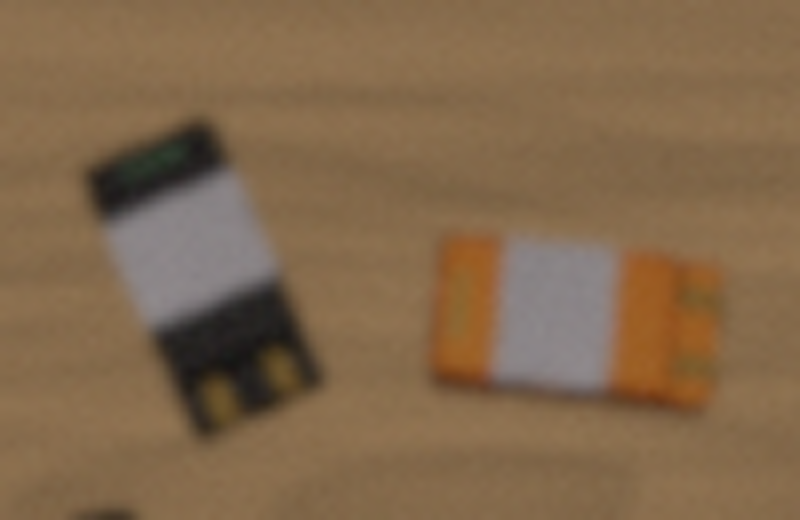

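View pics/tc.png

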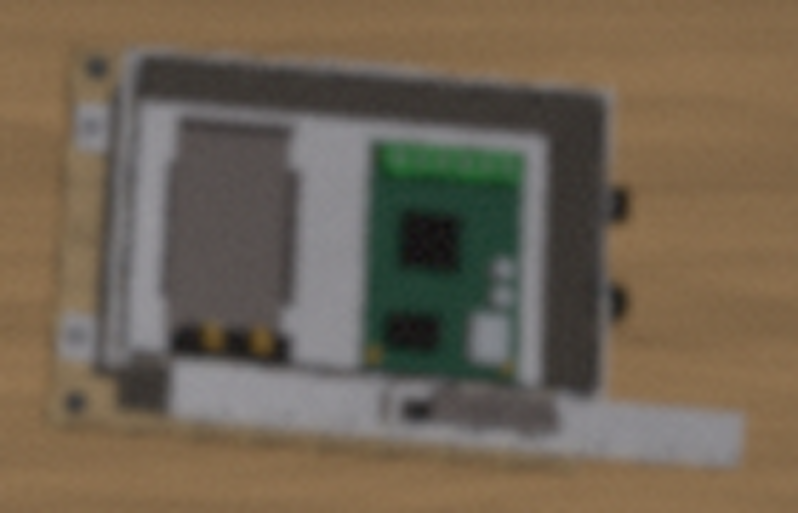

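View pics/sp.png

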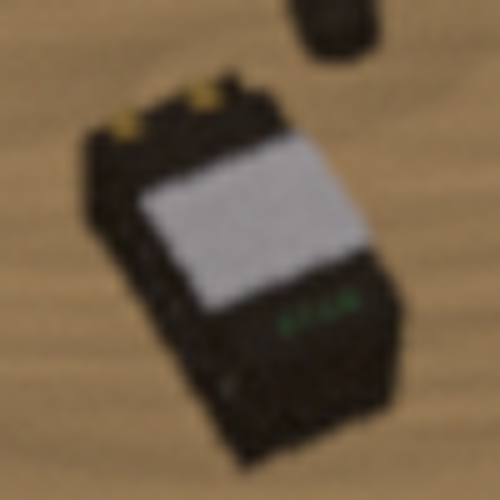

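View pics/sc.png

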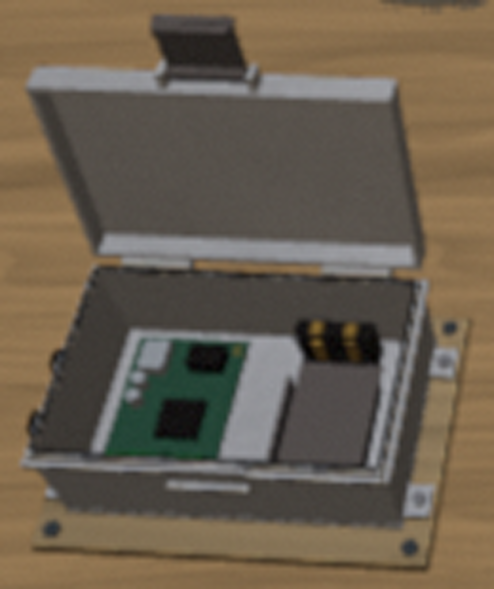

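```bash
cat > fit.py <<'E'
from h import *
from scipy.optimize import least_squares
import pickle
cs={n:camera(n) for n in("scene","top")}; pickle.dump(cs,open("c.pkl","wb"))
def px(x,y,s,ou,ov): return np.array([(x+.5)/s-.5+ou,(y+.5)/s-.5+ov])
obs=[]
# case points: (cam, pix, local pt)
T=lambda x,y:px(x,y,5.7,320,160); S=lambda x,y:px(x,y,3.8,100,140)
# local: front -x; top image up = world +x = case -x ; image left = +y world = case -y
obs+=[("top",T(135,50),(-.075,-.115,.092)),("top",T(612,92),(-.075,.115,.092)),("top",T(600,395),(.075,.115,.092)),("top",T(97,66),(None,))]
obs=[o for o in obs if len(o[2])==3]
obs+=[("top",T(72,50),(-.1,-.135,.012)),("top",T(50,425),(.1,-.135,.012))]
obs+=[("scene",S(33,548),(-.1,.135,.012)),("scene",S(430,566),(-.1,-.135,.012)),("scene",S(472,320),(.1,-.135,.012)),
("scene",S(22,462),(-.075,.115,.092)),("scene",S(388,483),(-.075,-.115,.092)),("scene",S(428,282),(.075,-.115,.092)),("scene",S(95,268),(.075,.115,.092))]
def W(p,l): 
    c,s=np.cos(p[2]),np.sin(p[2]); return np.array([p[0]+c*l[0]-s*l[1],p[1]+s*l[0]+c*l[1],l[2]])
def fit(obs,p0):
    f=lambda p:np.concatenate([proj(cs[n],W(p,l))-u for n,u,l in obs])
    r=least_squares(f,p0,loss="soft_l1"); return r.x,f(r.x).reshape(-1,2)
if __name__=="__main__":
    p,r=fit(obs,[.33,-.08,np.pi]); print("case",p[:2],np.degrees(p[2])); print(np.round(r,1).tolist())
    for n in cs:
        q,r=fit([o for o in obs if o[0]==n],p); print(n,q[:2],np.degrees(q[2]))
    A=lambda x,y:px(x,y,8,225,195); B=lambda x,y:px(x,y,10,280,195)
    po=[("top",A(90,175),(-.05,-.025,.055)),("top",A(208,116),(-.05,.025,.055)),("top",A(202,437),(.05,-.025,.04)),("top",A(324,380),(.05,.025,.04)),
    ("scene",B(245,470),(-.05,.025,.0)) ]
    po=[(n,u,(l[0],-l[1] if n=="top" else l[1],l[2])) for n,u,l in po]
    for k in (4,5):
        q,r=fit(po[:k],[.33,.2,np.pi]); print("pack",q[:2],np.degrees(q[2]),np.round(r,1).tolist())
    print("bay",W(p,(-.005,-.05,.0435)))
    c,s=np.cos(p[2]),np.sin(p[2]);
E
python3 fit.py
```

```text
case [ 0.54865942 -0.09059746] 174.95028121563237
[[-0.6, -0.0], [-1.2, -0.4], [-0.2, 0.1], [-0.3, -1.1], [-0.7, -0.4], [-1.0, 0.2], [-0.3, 0.5], [-0.3, -0.7], [1.1, -0.8], [-0.9, -2.0], [-1.5, -0.3], [-0.2, 0.0]]
scene [ 0.54987125 -0.08917179] 174.80863086461432
top [ 0.54774832 -0.09222915] 175.07269683368358
pack [0.47000749 0.27477288] 155.18896606786598 [[29.9, 0.0], [-1.0, 0.0], [1.0, 0.1], [-30.4, -0.2]]
pack [0.47269734 0.29805299] 177.3248020001265 [[15.8, -5.8], [-16.7, 0.8], [0.1, -2.5], [-32.9, 3.8], [-1.6, -0.3]]
bay [ 0.55804103 -0.04123163  0.0435    ]
```

```bash
sed -i '/po=\[(n,u,(l\[0\]/d; s/cs={n:camera.*/import os\ncs=pickle.load(open("c.pkl","rb"))/' fit.py; python3 fit.py | grep -A1 pack
cat > ov.py <<'E'
from fit import *
def poly(im,c,pts,p,s,ou,ov,col=(0,0,255),closed=True):
    q=np.array([(proj(c,W(p,l))-[ou,ov]+.5)*s-.5 for l in pts]); cv2.polylines(im,[np.int32(np.round(q*8))],closed,col,1,cv2.LINE_AA,3)
def rect(x0,x1,y0,y1,z): return [(x0,y0,z),(x1,y0,z),(x1,y1,z),(x0,y1,z)]
def draw(n,p,q,out,box,s):
    c=cs[n]; u0,v0,u1,v1=box
    im=cv2.resize(np.ascontiguousarray(c["img"][v0:v1,u0:u1,::-1]),None,fx=s,fy=s,interpolation=cv2.INTER_CUBIC)
    D=lambda pts,pp,col:poly(im,c,pts,pp,s,u0,v0,col)
    D(rect(-.1,.1,-.135,.135,.012),p,(255,0,0)); D(rect(-.075,.075,-.115,.115,.092),p,(0,0,255));D(rect(-.071,.071,-.111,.111,.016),p,(0,255,0))
    D(rect(-.06,.05,-.08,-.02,.016),p,(255,0,255))
    D(rect(-.05,.032,-.025,.025,.055),q,(0,0,255));D(rect(.032,.05,-.025,.025,.04),q,(0,255,0));D(rect(-.05,.05,-.025,.025,0),q,(255,255,0))
    cv2.imwrite("pics/"+out,im)
E
python3 - <<'E'
from ov import *
p,_=fit(obs,[.55,-.08,3.05]); q=[.47,.275,np.radians(155)]
draw("top",p,q,"o1.png",(320,160,440,245),6.6)
draw("scene",p,q,"o2.png",(105,185,230,295),5.4)
E
```

```text
pack [0.46999663 0.27446308] 204.21672783501919 [[-1.0, -0.1], [0.6, 0.1], [-0.4, 0.1], [0.7, -0.1]]
pack [0.46958757 0.27508513] 204.72629096744737 [[-1.4, 0.2], [0.2, 0.2], [-0.4, 0.3], [0.6, -0.1], [-0.6, 0.9]]
bay [ 0.55804103 -0.04123163  0.0435    ]
```

View pics/o1.png

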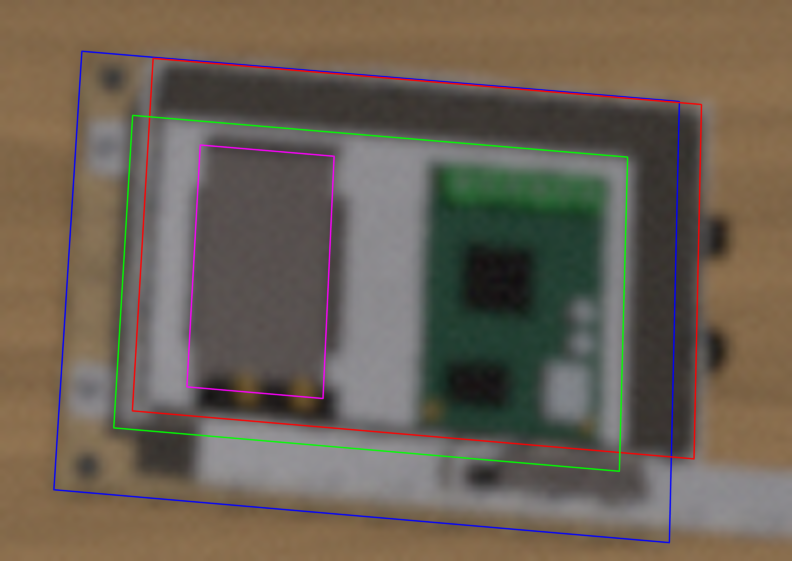

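View pics/o2.png

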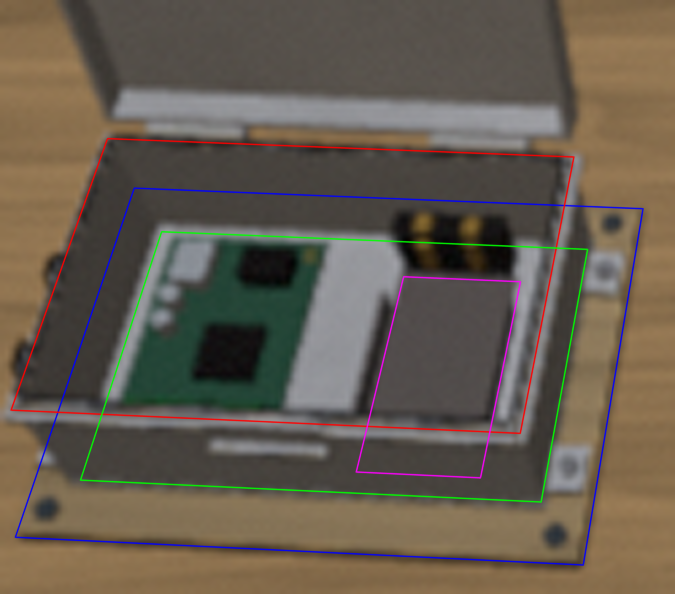

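Run:
```python
from fit import *
for n in cs:
    print(n,[proj(cs[n],x).round() for x in([0,0,0],[.209,-.509,.193],[.47,.275,.055],[.47,-.08,.092])])
p,_=fit(obs,[.55,-.08,3.05])
def lidpt(l,th,p):  # l=(r along lid from hinge, y, off outer)
    # shut: dir -x ; opening rotates -x dir toward +z
    d=np.array([-np.cos(th),np.sin(th)]); n=np.array([np.sin(th),np.cos(th)])
    xz=np.array([.079,.092])+l[0]*d+l[2]*n
    return W(p,(xz[0],l[1],xz[1]))
S=lambda x,y:px(x,y,3.8,100,140)
T=lambda x,y:px(x,y,5.7,320,160)
lo=[("scene",S(30,88),(.154,.115,0)),("scene",S(395,102),(.154,-.115,0)),("scene",S(398,84),(.154,-.115,.022)),("scene",S(32,70),(.154,.115,.022)),("top",T(742,412),(.154,.115,0)),("top",T(738,465),(.154,.115,.022)),("top",T(170,372),(.154,-.115,0)),("top",T(172,418),(.154,-.115,.022))]
for sel in ("scene","top"):
    L=[o for o in lo if o[0]==sel]
    f=lambda a:np.concatenate([proj(cs[n],lidpt(l,a[0],p))-u for n,u,l in L])
    r=least_squares(f,[1.7],loss="soft_l1"); print(sel,r.x,f(r.x).reshape(-1,2).round(1).tolist())
for th in(1.6,1.75,1.9): print(th,lidpt((.154,0,.022),th,p).round(3),lidpt((.154,-.1,.022),th,p).round(3),lidpt((.01,0,.022),th,p).round(3))
```

```text
scene [array([216., 117.]), array([ 20., 119.]), array([304., 214.]), array([169., 211.])]
top [array([351., 403.]), array([581., 332.]), array([250., 229.]), array([381., 227.])]
scene [1.71216891] [[-1.4, 0.6], [-1.0, 0.2], [-0.0, -1.0], [1.5, -0.4]]
top [1.71869926] [[-0.3, 0.2], [-0.3, 0.4], [0.2, -1.3], [-0.9, 0.1]]
1.6 [ 0.444 -0.081  0.245] [0.452 0.018 0.245] [ 0.448 -0.082  0.101]
1.75 [ 0.421 -0.079  0.24 ] [0.43 0.02 0.24] [ 0.447 -0.082  0.098]
1.9 [ 0.4   -0.077  0.231] [0.408 0.022 0.231] [ 0.446 -0.082  0.094]
```

Emit:
apply_moves --targets '[4, 7, 5, 0, 0, 0, 1, 4, 7, 5, 0, 0, 0, 1, 4, 7, 5, 0, 0, 0, 1, 4, 7, 5, 0, 0, 0, 1, 4, 7, 5, 0, 0, 0, 1]'

```text
time: 1.3
ee_pos: [0.3148, -0.3227, 0.3262]
tcp_rot: [180.0, -0.0, 22.3]
wrist_force: [1.2, -0.7, 0.7]
opening: 0.085
```

Emit:
apply_moves --targets '[1, 10, 0, 0, 0, 0, 1, 1, 10, 0, 0, 0, 0, 1, 1, 10, 0, 0, 0, 0, 1, 1, 10, 0, 0, 0, 0, 1, 1, 10, 0, 0, 0, 0, 1]'

```text
time: 1.8
ee_pos: [0.3389, -0.0737, 0.3252]
tcp_rot: [180.0, -0.1, 22.3]
wrist_force: [1.4, -0.6, 0.3]
opening: 0.0856
```

Run:
```python
from h import *
for n in("scene","top"):
    c=camera(n); save(c,n+"1.png")
o=bot.get_obs();print(o["ee_pos"],o["q"].round(1))
```

```text
[ 0.33945534 -0.0703494   0.32553617] [-1.180e+01 -1.660e+01  5.700e+00  1.122e+02  1.000e-01  1.454e+02]
```

View pics/scene1.png

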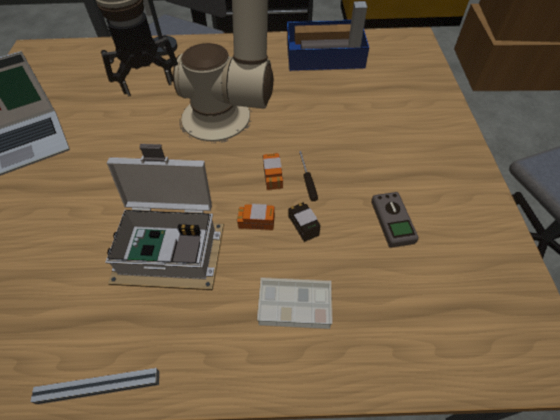

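Emit:
apply_moves --targets '[4.3, 11.5, -3, 0, 0, 0.36, 1, 4.3, 11.5, -3, 0, 0, 0.36, 1, 4.3, 11.5, -3, 0, 0, 0.36, 1, 4.3, 11.5, -3, 0, 0, 0.36, 1, 4.3, 11.5, -3, 0, 0, 0.36, 1]'

```text
time: 2.4
ee_pos: [0.4248, 0.1537, 0.2653]
tcp_rot: [180.0, -0.0, 24.5]
wrist_force: [0.8, 0.0, -0.3]
opening: 0.0852
```

Emit:
apply_moves --targets '[1.5, 4.1, -1, 0, 0, 0, 1, 1.5, 4.1, -1, 0, 0, 0, 1, 1.5, 4.1, -1, 0, 0, 0, 1, 1.5, 4.1, -1, 0, 0, 0, 1]'

```text
time: 2.8
ee_pos: [0.4825, 0.2527, 0.2326]
tcp_rot: [-178.8, 0.2, 27.0]
wrist_force: [-0.4, -0.0, -0.6]
opening: 0.0854
```

Run:
```python
from h import *
for n in("scene","top"):
    c=camera(n); save(c,n+"2.png")
o=bot.get_obs();print(o["ee_pos"],o["tcp_rot"],o["q"].round(1))
```

```text
[0.48148999 0.25077831 0.23499043] [-1.78831415e+02  1.14624131e-01  2.68975804e+01] [ 26.8   5.3  15.1  99.9   1.2 179.9]
```

View pics/scene2.png

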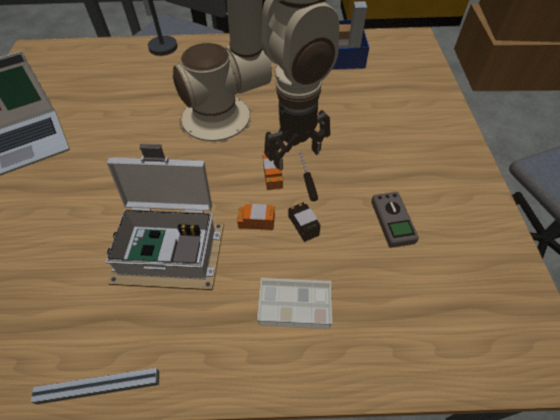

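Emit:
apply_moves --targets '[-0.4, 0.8, 0, 0, 0, 7, 1, -0.4, 0.8, 0, 0, 0, 7, 1, -0.4, 0.8, 0, 0, 0, 7, 1, -0.4, 0.8, 0, 0, 0, 7, 1, -0.4, 0.8, 0, 0, 0, 7, 1]'

```text
time: 3.4
ee_pos: [0.4693, 0.274, 0.2369]
tcp_rot: [-178.9, -0.0, 69.2]
wrist_force: [-0.6, 0.0, -0.4]
opening: 0.0853
```

Emit:
apply_moves --targets '[0, 0, 0, 0, 0, 7, 1, 0, 0, 0, 0, 0, 7, 1, 0, 0, 0, 0, 0, 7, 1, 0, 0, 0, 0, 0, 7, 1, 0, 0, 0, 0, 0, 7, 1]'

```text
time: 3.9
ee_pos: [0.4694, 0.2739, 0.2369]
tcp_rot: [-178.9, 0.0, 111.2]
wrist_force: [-0.0, 1.0, -0.4]
opening: 0.0852
```

Emit:
apply_moves --targets '[0, 0, 0, 0, 0, 7, 1, 0, 0, 0, 0, 0, 7, 1, 0, 0, 0, 0, 0, 7, 1, 0, 0, 0, 0, 0, 7, 1, 0, 0, 0, 0, 0, 7, 1]'

```text
time: 4.4
ee_pos: [0.4693, 0.2739, 0.2369]
tcp_rot: [-178.9, 0.1, 153.2]
wrist_force: [-0.2, -0.2, 0.6]
opening: 0.0851
```

Emit:
apply_moves --targets '[0, 0, -1, 0, 0, 7, 1, 0, 0, -1, 0, 0, 7, 1, 0, 0, -1, 0, 0, 7, 1, 0, 0, -1, 0, 0, 7, 1, 0, 0, -1, 0, 0, 7, 1]'

```text
time: 4.9
ee_pos: [0.4693, 0.2739, 0.2069]
tcp_rot: [-178.8, 0.1, -164.8]
wrist_force: [-0.0, -0.0, -0.6]
opening: 0.0851
```

Run:
```python
from h import *
for n in("scene","top"):
    c=camera(n); save(c,n+"3.png")
o=bot.get_obs();print(o["ee_pos"],o["tcp_rot"],o["q"].round(1))
Rc=Ro.from_euler("xyz",o["tcp_rot"],degrees=True);Rt=Ro.from_euler("xyz",[180,0,24.5-180],degrees=True)
print((Rt*Rc.inv()).as_rotvec(degrees=True)/6, (np.array([.470,.275,.2])-o["ee_pos"])/.03)
```

```text
[0.46935528 0.27404255 0.20685657] [-1.78832604e+02  1.18948421e-01 -1.65060536e+02] [31.   4.6 11.2 96.8 -1.2 16. ]
[0.17667149 0.08440973 1.59356889] [ 0.02149066  0.03191486 -0.22855233]
```

View pics/top3.png

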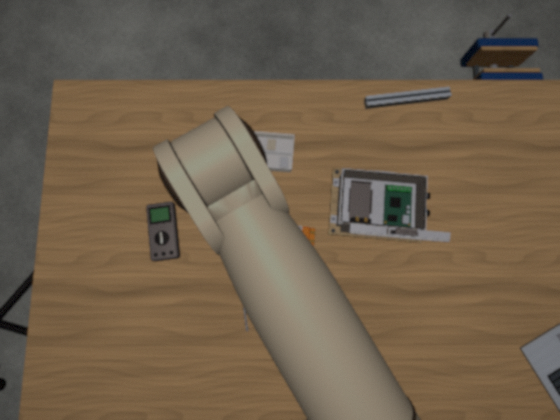

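Emit:
apply_moves --targets '[0, 0, -1, 0.18, 0.08, 1.6, 1, 0, 0, -2.5, 0.18, 0.08, 1.6, 1, 0, 0, -3.3, 0.18, 0.08, 1.6, 1, 0, 0, -3.3, 0.18, 0.08, 1.6, 1]'

```text
time: 5.4
ee_pos: [0.4677, 0.2734, 0.1037]
tcp_rot: [-180.0, -0.3, -155.8]
wrist_force: [0.1, 0.3, 0.3]
opening: 0.0854
```

Run:
```python
from h import *
c=camera("scene"); save(c,"scene4.png")
o=bot.get_obs();print(o["ee_pos"],o["tcp_rot"],o["q"].round(1))
cv2.imwrite("pics/scene4b.png",cv2.resize(np.ascontiguousarray(c["img"][120:270,200:400,::-1]),None,fx=4,fy=4,interpolation=cv2.INTER_CUBIC))
import pickle
t=pickle.load(open("c.pkl","rb"))["top"]
for u,v in((279.5,224),(279,243)): print(onz(t,u,v,.03))
y=np.radians(24.5)
for s in(-1,1):
  for e in(-1,1): print("finger back corner",.470+s*.057*np.sin(y)+e*.011*np.cos(y),.275-s*.057*np.cos(y)+e*.011*np.sin(y))
```

```text
[0.46870238 0.27411933 0.10632841] [-1.79978787e+02 -1.65114662e-01 -1.55715582e+02] [30.3  3.3 -1.3 85.6 -0.   6. ]
[0.48699372 0.19223172 0.03      ]
[0.43260526 0.19383693 0.03      ]
finger back corner 0.43635291118895236 0.32230616677074436
finger back corner 0.4563720591482363 0.33142941810918164
finger back corner 0.48362794085176364 0.2185705818908184
finger back corner 0.5036470888110476 0.22769383322925568
```

View pics/scene4b.png

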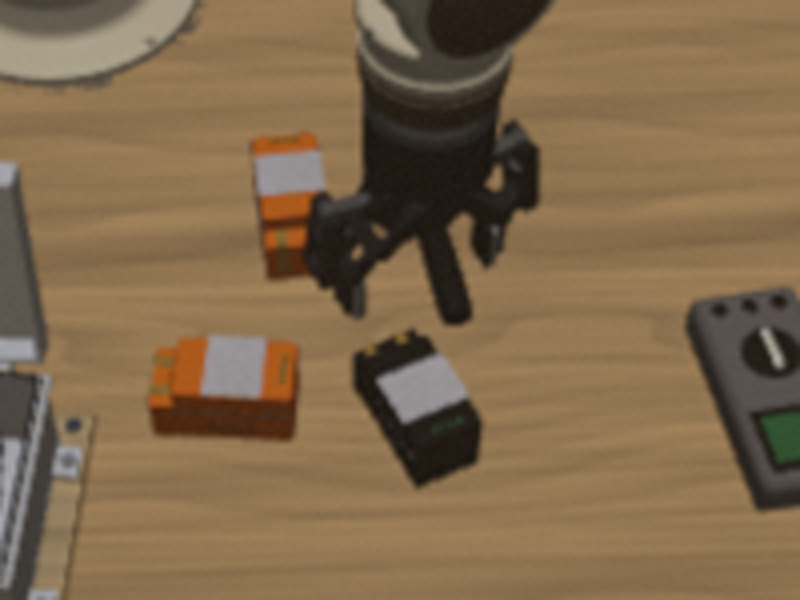

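Emit:
apply_moves --targets '[0.04, 0.03, -1.0, 0, 0, 0, 1, 0.04, 0.03, -2, 0, 0, 0, 1, 0.04, 0.03, -2.95, 0, 0, 0, 1, 0.04, 0.03, -2.95, 0, 0, 0, 1]'

```text
time: 5.85
ee_pos: [0.4697, 0.2752, 0.0169]
tcp_rot: [-180.0, -0.2, -155.6]
wrist_force: [-0.0, -0.1, 0.2]
opening: 0.0853
```

Run:
```python
from h import *
c=camera("scene"); save(c,"scene5.png")
o=bot.get_obs();print(o["ee_pos"],o["tcp_rot"],o["wrist_force"])
cv2.imwrite("pics/scene5b.png",cv2.resize(np.ascontiguousarray(c["img"][150:270,230:390,::-1]),None,fx=5,fy=5,interpolation=cv2.INTER_CUBIC))
```

```text
[0.47058747 0.27581174 0.01910886] [-1.79990107e+02 -8.52573547e-02 -1.55595268e+02] [0.40681373 0.93170197 0.57154351]
```

View pics/scene5b.png

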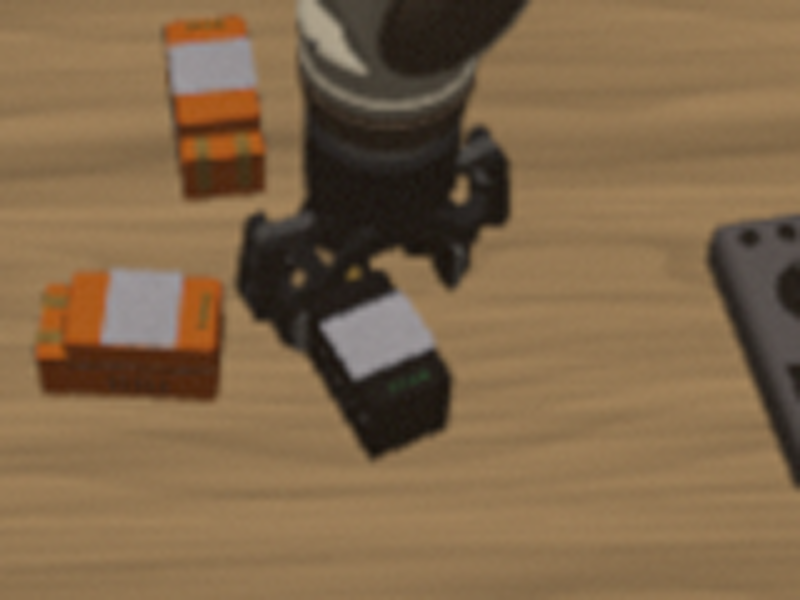

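Run:
```python
from h import *
import pickle
c=pickle.load(open("c.pkl","rb"))["scene"]
y=np.radians(24.5)
def s(p): return ((proj(c,p)-[230,150]+.5)*5-.5).round()
for sg in(-1,1):
  for d in (.0425,.057): print(sg,d,s([.4706-sg*-d*np.sin(y),.2758-sg*d*np.cos(y),.032]))
R=lambda a,b,z:s([.470-a*np.cos(y)+b*np.sin(y),.275-a*np.sin(y)-b*np.cos(y),z])
print("pack",R(0,0,.032),R(0,0,.055),"top corners",R(-.05,-.025,.055),R(-.05,.025,.055),R(.032,.025,.055),R(.032,-.025,.055), "bottom",R(-.05,.025,0),R(-.05,-.025,0))
```

```text
-1 0.0425 [437. 320.]
-1 0.057 [459. 311.]
1 0.0425 [301. 378.]
1 0.057 [277. 388.]
pack [368. 348.] [370. 324.] top corners [456. 375.] [373. 410.] [301. 298.] [382. 265.] bottom [369. 465.] [448. 430.]
```

```bash
python3 - <<'E'
from h import *
import pickle
c=pickle.load(open("c.pkl","rb"))["scene"]
y=np.radians(24.5)
def s(p): return ((proj(c,p)-[200,120]+.5)*4-.5).round()
for z in(.119,.13,.14):
 for sg in(-1,1):
  for d in (.0425,.057): print(z,sg,d,s([.4687+sg*d*np.sin(y),.2741-sg*d*np.cos(y),z]))
E
python3 - <<'E'
import cv2
i=cv2.imread("pics/scene5.png"); cv2.imwrite("pics/s5c.png",cv2.resize(i[185:230,270:330],None,fx=13,fy=13,interpolation=cv2.INTER_CUBIC))
i=cv2.imread("pics/scene4.png"); cv2.imwrite("pics/s4c.png",cv2.resize(i[145:205,270:340],None,fx=10,fy=10,interpolation=cv2.INTER_CUBIC))
E
```

```text
0.119 -1 0.0425 [475. 296.]
0.119 -1 0.057 [495. 288.]
0.119 1 0.0425 [359. 344.]
0.119 1 0.057 [339. 352.]
0.13 -1 0.0425 [476. 286.]
0.13 -1 0.057 [496. 278.]
0.13 1 0.0425 [359. 333.]
0.13 1 0.057 [339. 342.]
0.14 -1 0.0425 [478. 276.]
0.14 -1 0.057 [497. 268.]
0.14 1 0.0425 [360. 324.]
0.14 1 0.057 [339. 332.]
```

View pics/s5c.png

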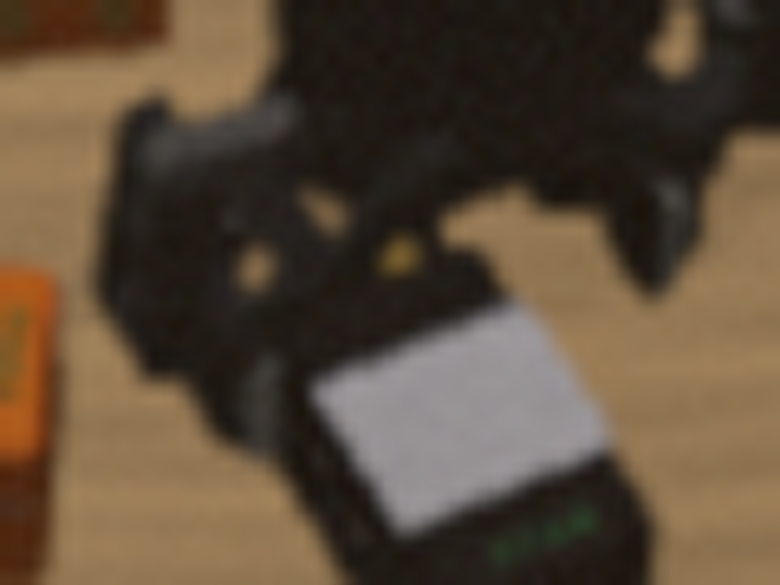

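View pics/s4c.png

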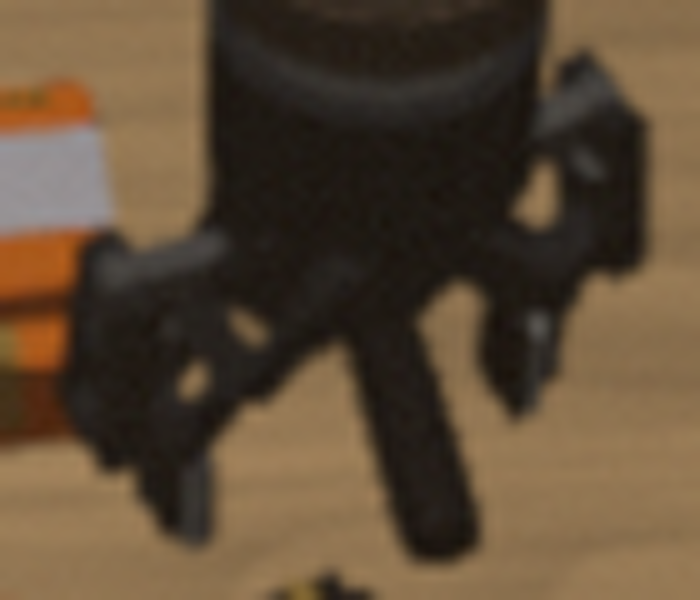

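Run:
```python
from h import *
import pickle
c=pickle.load(open("c.pkl","rb"))
for nm,t,yaw in(("scene1",[.3394,-.0703,.3255],22.3),("scene2",[.4815,.2508,.235],26.9),("scene3",[.4693,.274,.2069],-165.06)):
    y=np.radians(yaw)
    for dz in (.013,.04):
        print(nm,dz,[proj(c["scene"],[t[0]+s*d*np.sin(y),t[1]-s*d*np.cos(y),t[2]+dz]).round(1).tolist() for s in(-1,1) for d in (.0425,)])
i=cv2.imread("pics/scene1.png"); cv2.imwrite("pics/s1c.png",cv2.resize(i[0:110,80:200],None,fx=6,fy=6,interpolation=cv2.INTER_CUBIC))
i=cv2.imread("pics/scene2.png"); cv2.imwrite("pics/s2c.png",cv2.resize(i[90:175,250:345],None,fx=7,fy=7,interpolation=cv2.INTER_CUBIC))
```

```text
scene1 0.013 [[173.3, 97.4], [137.1, 107.5]]
scene1 0.04 [[170.5, 87.7], [133.5, 97.8]]
scene2 0.013 [[312.4, 163.3], [280.3, 176.9]]
scene2 0.04 [[313.1, 155.1], [280.2, 168.9]]
scene3 0.013 [[288.7, 177.9], [322.6, 169.8]]
scene3 0.04 [[288.8, 170.2], [323.5, 162.0]]
```

View pics/s1c.png

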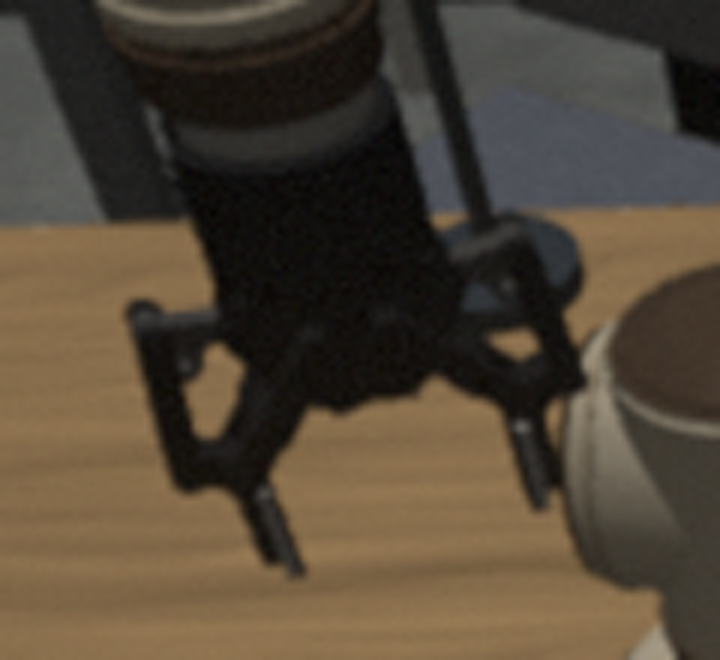

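View pics/s2c.png

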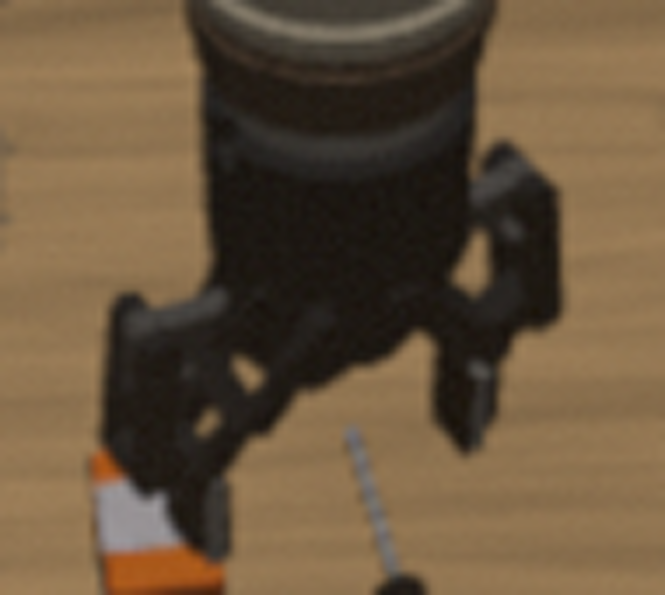

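View pics/top1.png

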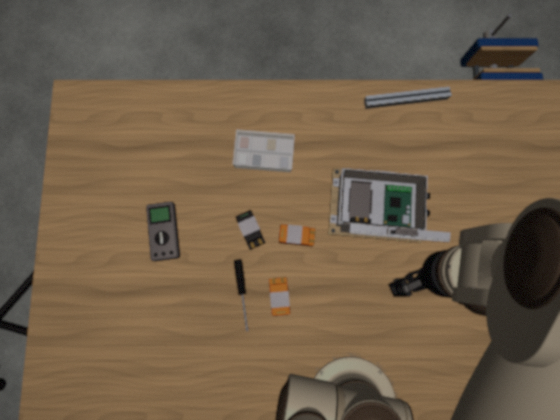

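Run:
```python
from h import *
import pickle
c=pickle.load(open("c.pkl","rb"))
y=np.radians(22.3)
for cam,t in(("scene",[.3389,-.0737,.3252]),("top",[.3392,-.0715,.3254])):
  for dx,dz in((0,.013),(0,.04),(-.02,.013),(-.025,.013)):
    print(cam,dx,dz,[proj(c[cam],[dx+t[0]+s*d*np.sin(y),t[1]-s*d*np.cos(y),t[2]+dz]).round(1).tolist() for s in(-1,1) for d in (.0425,.057)])
i=cv2.imread("pics/top1.png"); cv2.imwrite("pics/t1c.png",cv2.resize(i[240:310,375:465],None,fx=8,fy=8,interpolation=cv2.INTER_CUBIC))
```

```text
scene 0 0.013 [[171.9, 97.4], [177.9, 95.7], [135.7, 107.5], [129.4, 109.2]]
scene 0 0.04 [[169.1, 87.7], [175.3, 86.0], [132.0, 97.8], [125.5, 99.6]]
scene -0.02 0.013 [[172.9, 92.0], [178.9, 90.4], [137.3, 101.8], [131.1, 103.6]]
scene -0.025 0.013 [[173.2, 90.7], [179.1, 89.1], [137.7, 100.5], [131.5, 102.2]]
top 0 0.013 [[393.1, 283.1], [386.6, 285.9], [431.1, 266.8], [437.5, 264.0]]
top 0 0.04 [[397.3, 283.2], [390.5, 286.1], [436.6, 266.4], [443.2, 263.5]]
top -0.02 0.013 [[393.7, 293.3], [387.1, 296.1], [431.8, 276.8], [438.2, 274.0]]
top -0.025 0.013 [[393.8, 295.8], [387.2, 298.7], [432.0, 279.3], [438.4, 276.6]]
```

View pics/t1c.png

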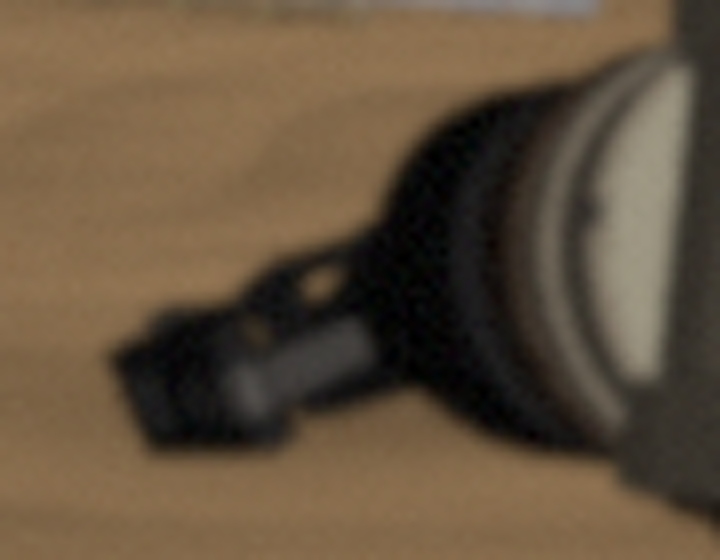

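Emit:
apply_moves --targets '[0, 0, 0, 0, 0, 0, 0.67, 0, 0, 0, 0, 0, 0, 0.67, 0, 0, 0, 0, 0, 0, 0.67]' --newtons 30

```text
time: 6.2
ee_pos: [0.4715, 0.2765, 0.0199]
tcp_rot: [180.0, 0.1, -155.5]
wrist_force: [0.2, 1.0, -0.2]
opening: 0.0573
```

Run:
```python
from h import *
c=camera("scene"); save(c,"scene6.png")
o=bot.get_obs();print(o["ee_pos"],o["opening"],o["tcp_rot"],o["wrist_force"])
cv2.imwrite("pics/scene6b.png",cv2.resize(np.ascontiguousarray(c["img"][150:270,230:390,::-1]),None,fx=5,fy=5,interpolation=cv2.INTER_CUBIC))
```

```text
[0.47125072 0.27640123 0.01950668] 0.05695063164816512 [ 1.79994532e+02  4.72751895e-02 -1.55509607e+02] [ 0.07276943  0.15927902 -1.04293608]
```

View pics/scene6b.png

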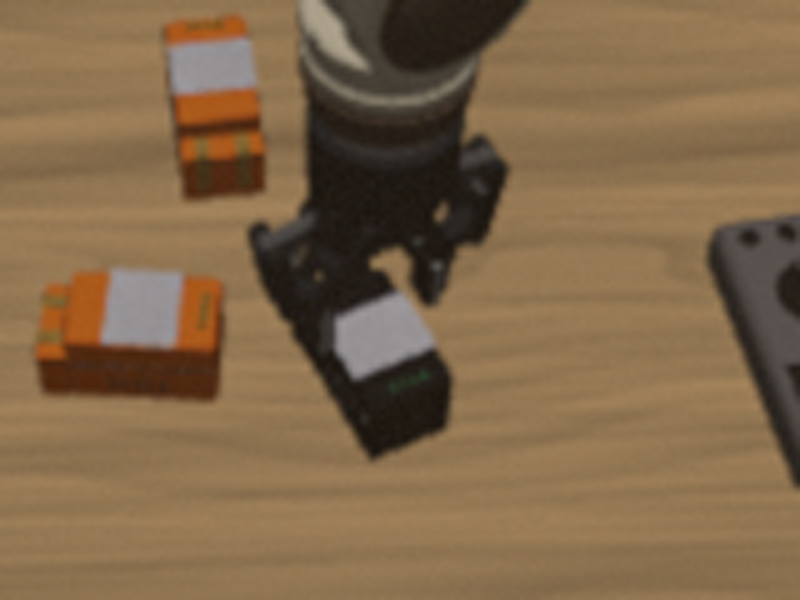

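Emit:
apply_moves --targets '[0, 0, -0.1, 0, 0, 0, 0, 0, 0, -0.1, 0, 0, 0, 0, 0, 0, -0.1, 0, 0, 0, 0]' --newtons 40

```text
time: 6.55
ee_pos: [0.4719, 0.2767, 0.0172]
tcp_rot: [180.0, 0.2, -155.5]
wrist_force: [0.9, -2.5, 14.4]
opening: 0.0139
```

Run:
```python
from h import *
c=camera("scene"); save(c,"scene7.png")
o=bot.get_obs();print(o["ee_pos"],o["opening"],o["tcp_rot"],o["wrist_force"])
cv2.imwrite("pics/scene7b.png",cv2.resize(np.ascontiguousarray(c["img"][180:255,265:345,::-1]),None,fx=8,fy=8,interpolation=cv2.INTER_CUBIC))
```

```text
[0.47188641 0.27675897 0.01719044] 0.0064087471928901615 [ 1.79990166e+02  1.55957903e-01 -1.55499202e+02] [ 0.71593585 -0.15103254 10.04079276]
```

View pics/scene7b.png

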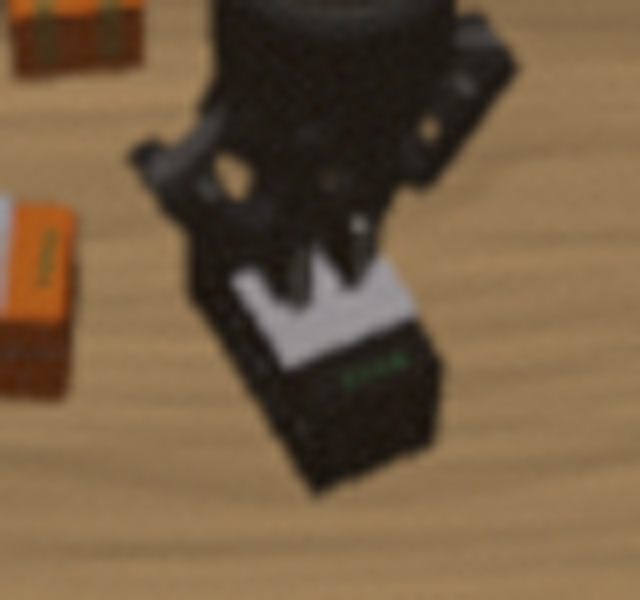

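Run:
```python
from h import *
import pickle
c=pickle.load(open("c.pkl","rb"))["scene"]
for z in(.055,.06): print(onz(c,305.9,216.9,z))
print(onz(c,302.5,218.1,.055),onz(c,309.4,215.6,.055))
```

```text
[0.47873611 0.28086552 0.055     ]
[0.48222073 0.28039403 0.06      ]
[0.48230227 0.27145495 0.055     ] [0.47483664 0.29060927 0.055     ]
```

Emit:
apply_moves --targets '[0, 0, 0.7, 0, 0, 0, 0, 0, 0, 1, 0, 0, 0, 1, 0, 0, 1, 0, 0, 0, 1, 0, 0, 1, 0, 0, 0, 1, 0, 0, 1, 0, 0, 0, 1]'

```text
time: 7.1
ee_pos: [0.4701, 0.2758, 0.0441]
tcp_rot: [-180.0, -0.1, -155.5]
wrist_force: [-0.2, -0.2, -0.4]
opening: 0.058
```

Run:
```python
from h import *
c=camera("scene"); save(c,"scene8.png")
o=bot.get_obs();print(o["ee_pos"],o["opening"],o["tcp_rot"],o["wrist_force"])
cv2.imwrite("pics/scene8b.png",cv2.resize(np.ascontiguousarray(c["img"][180:255,265:345,::-1]),None,fx=8,fy=8,interpolation=cv2.INTER_CUBIC))
```

```text
[0.4701394  0.27576431 0.04415159] 0.06536092072335754 [-1.79987299e+02 -1.42002808e-01 -1.55497340e+02] [-1.01374581  0.2565377  -0.33304397]
```

View pics/scene8b.png

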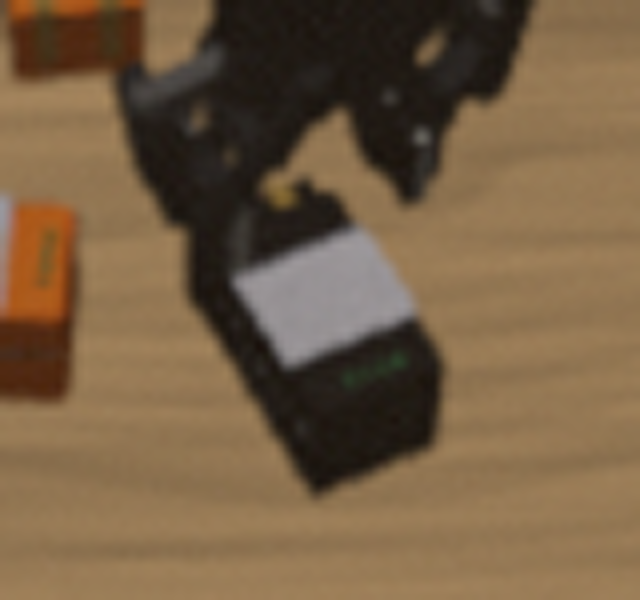

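Emit:
apply_moves --targets '[0, 0, 0, 0, 0, 0, 1, 0, 0, -0.2, 0, 0, 0, 1, 0, 0, -0.8, 0, 0, 0, 1, 0, 0, -1.4, 0, 0, 0, 1, 0, 0, -1.4, 0, 0, 0, 1]'

```text
time: 7.65
ee_pos: [0.469, 0.2751, 0.0002]
tcp_rot: [-180.0, -0.3, -155.5]
wrist_force: [-0.2, 0.2, -0.2]
opening: 0.0857
```

Run:
```python
from h import *
c=camera("scene"); save(c,"scene9.png")
o=bot.get_obs();print(o["ee_pos"],o["opening"],o["tcp_rot"],o["wrist_force"])
cv2.imwrite("pics/scene9b.png",cv2.resize(np.ascontiguousarray(c["img"][180:255,265:345,::-1]),None,fx=8,fy=8,interpolation=cv2.INTER_CUBIC))
```

```text
[0.46963753 0.27545039 0.00179445] 0.08540892907270319 [-179.97866339   -0.21498943 -155.49682785] [ 0.40228698  0.8825034  -0.2231784 ]
```

View pics/scene9b.png

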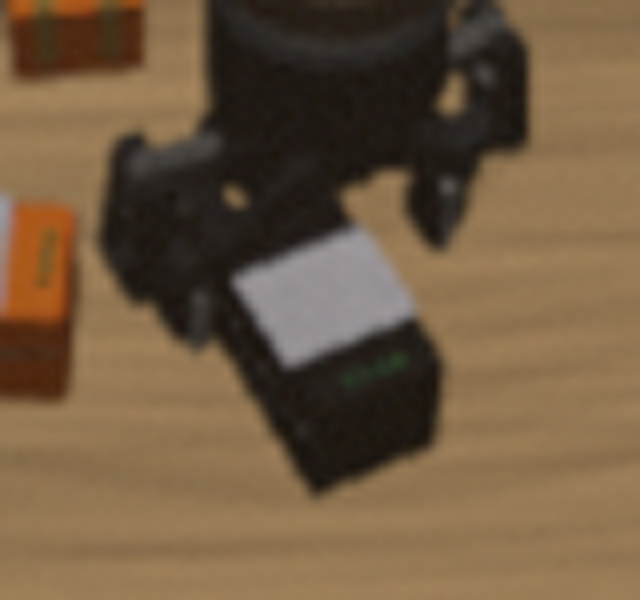

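Emit:
apply_moves --targets '[0, 0, -0.3, 0, 0, 0, 1, 0, 0, -0.55, 0, 0, 0, 1, 0, 0, -0.55, 0, 0, 0, 1, 0, 0, -0.55, 0, 0, 0, 0.3, 0, 0, -0.55, 0, 0, 0, 0.3]' --newtons 40

```text
time: 8.2
ee_pos: [0.4708, 0.2762, -0.013]
tcp_rot: [180.0, -0.0, -155.5]
wrist_force: [-0.5, -0.3, 0.2]
opening: 0.0592
```

Emit:
apply_moves --targets '[0, 0, 0, 0, 0, 0, 0, 0, 0, 0, 0, 0, 0, 0, 0, 0, 0, 0, 0, 0, 0]' --newtons 60

```text
time: 8.5
ee_pos: [0.4709, 0.2763, -0.0126]
tcp_rot: [180.0, 0.0, -155.5]
wrist_force: [-0.7, 1.1, 6.2]
opening: 0.0491
```

Run:
```python
from h import *
c=camera("scene"); save(c,"scene10.png")
o=bot.get_obs();print(o["ee_pos"],o["opening"],o["tcp_rot"],o["wrist_force"])
cv2.imwrite("pics/scene10b.png",cv2.resize(np.ascontiguousarray(c["img"][180:255,265:345,::-1]),None,fx=8,fy=8,interpolation=cv2.INTER_CUBIC))
```

```text
[ 0.47095123  0.27632946 -0.01264081] 0.04908866433218479 [ 1.79990518e+02  4.43014324e-03 -1.55493624e+02] [-0.28963379  0.51922747  5.45487185]
```

View pics/scene10b.png

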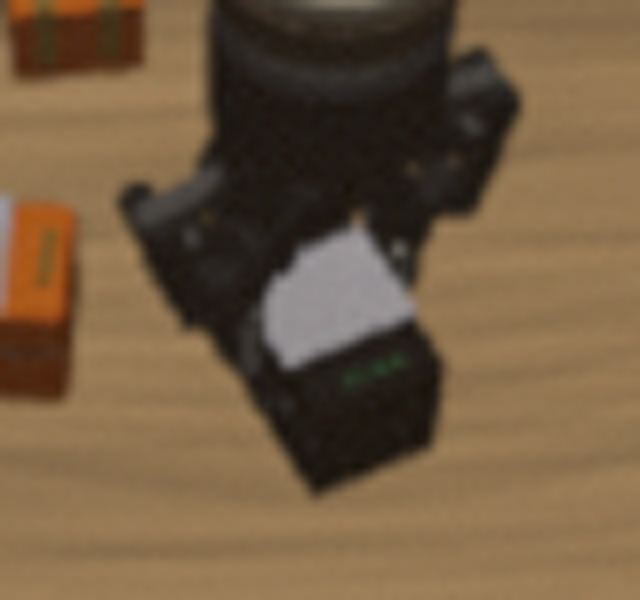

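Emit:
apply_moves --targets '[0, 0, 0.3, 0, 0, 0, 0, 0, 0, 1.5, 0, 0, 0, 0, 0, 0, 3, 0, 0, 0, 0, 0, 0, 4.4, 0, 0, 0, 0, 0, 0, 4.4, 0, 0, 0, 0]'

```text
time: 9.05
ee_pos: [0.4727, 0.2772, 0.125]
tcp_rot: [180.0, 0.4, -155.5]
wrist_force: [0.0, 0.0, -2.3]
opening: 0.0491
```

Run:
```python
from h import *
c=camera("scene"); save(c,"scene11.png")
o=bot.get_obs();print(o["ee_pos"],o["opening"],o["tcp_rot"],o["wrist_force"],o["torque"])
cv2.imwrite("pics/scene11b.png",cv2.resize(np.ascontiguousarray(c["img"][100:255,100:345,::-1]),None,fx=3.2,fy=3.2,interpolation=cv2.INTER_CUBIC))
```

```text
[0.4718471  0.27667439 0.12157976] 0.049288358746857774 [ 179.98295498    0.20387383 -155.50150761] [-0.48789892 -0.48684423 -4.43415782] [-0.0506913  -0.03414075  0.07576726]
```

View pics/scene11b.png

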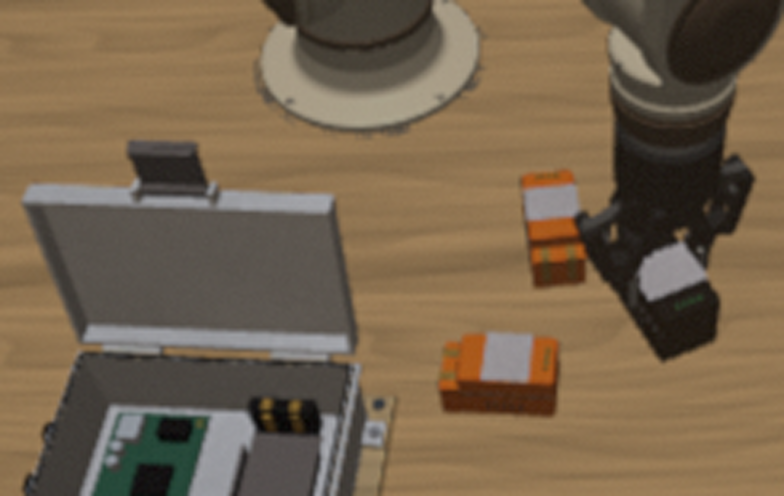

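Emit:
apply_moves --targets '[1.5, -1.5, 0, 0, 0, -1.2, 0, 2.8, -3, 0, 0, 0, -2.5, 0, 2.9, -4.5, 0, 0, 0, -3.7, 0, 2.9, -6, 0, 0, 0, -4.9, 0, 2.9, -6.5, 0, 0, 0, -4.9, 0]'

```text
time: 9.6
ee_pos: [0.5568, 0.0773, 0.1162]
tcp_rot: [-179.9, -0.3, 174.7]
wrist_force: [0.0, 0.2, -3.7]
opening: 0.0491
```

Run:
```python
from h import *
o=bot.get_obs();print(o["ee_pos"],o["opening"],o["tcp_rot"],o["wrist_force"],o["q"].round(1))
print((np.array([.558,-.0412,.12])-o["ee_pos"])/.03)
```

```text
[0.55681289 0.07728317 0.11621977] 0.049107250914926286 [-179.89007668   -0.26913008  174.70986287] [ 0.04343657  0.20880378 -3.65637269] [ 7.9  6.1  2.7 87.  -0.  13.2]
[ 0.03957043 -3.94943904  0.12600771]
```

Emit:
apply_moves --targets '[0, -1.3, 0.1, 0, 0, 0, 0, 0, -2.6, 0.1, 0, 0, 0, 0, 0, -3.8, 0.1, 0, 0, 0.04, 0, 0, -3.8, 0.1, 0, 0, 0.04, 0, 0, -3.8, 0.1, 0, 0, 0.04, 0]'

```text
time: 10.1
ee_pos: [0.5567, -0.0337, 0.1198]
tcp_rot: [180.0, -0.2, 175.2]
wrist_force: [-0.5, 0.5, -4.2]
opening: 0.0492
```

Run:
```python
from h import *
for n,b in(("scene",(95,110,255,300)),("top",(310,100,470,260))):
    c=camera(n); save(c,n+"12.png"); u0,v0,u1,v1=b
    cv2.imwrite("pics/%s12b.png"%n,cv2.resize(np.ascontiguousarray(c["img"][v0:v1,u0:u1,::-1]),None,fx=3.5,fy=3.15*3.5/3.15,interpolation=cv2.INTER_CUBIC)[:600])
o=bot.get_obs();print(o["ee_pos"],o["opening"],o["tcp_rot"],o["wrist_force"])
print((np.array([.558,-.0412,.12])-o["ee_pos"])/.03)
```

```text
[ 0.55703317 -0.03238352  0.12045976] 0.048866723381090646 [ 1.79994409e+02 -1.74381830e-01  1.75365031e+02] [ 0.4358607   0.68705843 -3.62763314]
[ 0.03222751 -0.29388272 -0.01532523]
```

View pics/scene12b.png

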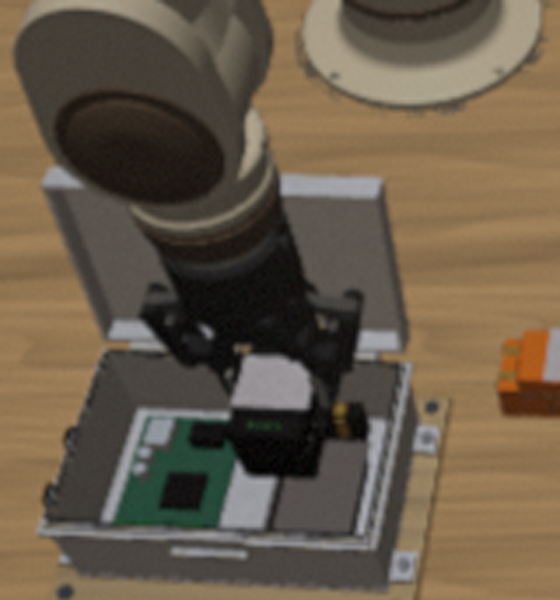

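View pics/top12b.png

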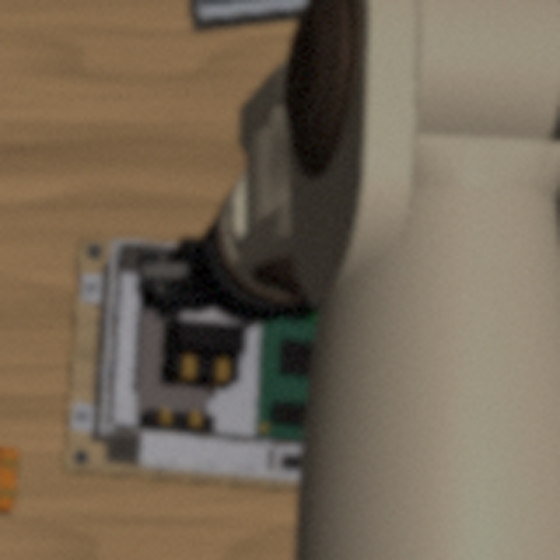

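Run:
```python
from h import *
import pickle
cs=pickle.load(open("c.pkl","rb"))
i=cv2.imread("pics/top12.png"); cv2.imwrite("pics/t12c.png",cv2.resize(i[170:240,330:400],None,fx=10,fy=10,interpolation=cv2.INTER_CUBIC)[:600])
t=np.array([.5567,-.0337]);y=np.radians(175.2)
ex=np.array([np.cos(y),np.sin(y)]);ey=np.array([-np.sin(y),np.cos(y)])
for zb in(.128,.133):
  for nm,a,b,h in(("endL",.05,-.025,.04),("endR",.05,.025,.04),("stepL",.032,-.025,.055),("stepR",.032,.025,.055)):
    q=t+a*ex+b*ey
    print(zb,nm,((proj(cs["top"],[q[0],q[1],zb+h])-[330,170]+.5)*10-.5).round(),((proj(cs["scene"],[*(t-a*ex+b*ey),zb+.055])-[95,110])*3.5).round())
```

```text
0.128 endL [285. 380.] [302. 441.]
0.128 endR [484. 396.] [224. 438.]
0.128 stepL [301. 298.] [307. 417.]
0.128 stepR [502. 314.] [231. 414.]
0.133 endL [290. 376.] [300. 437.]
0.133 endR [489. 392.] [222. 434.]
0.133 stepL [306. 294.] [305. 413.]
0.133 stepR [507. 310.] [229. 410.]
```

View pics/t12c.png

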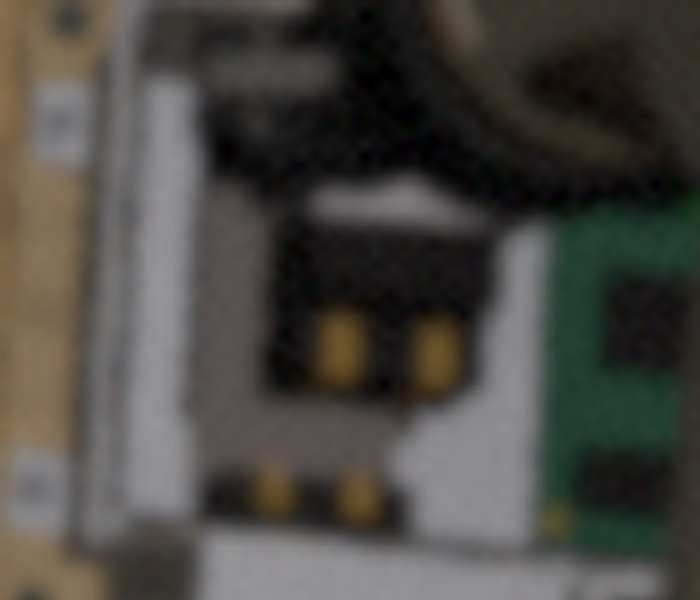

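Run:
```python
from h import *
i=cv2.imread("pics/scene12.png"); cv2.imwrite("pics/s12c.png",cv2.resize(i[200:260,140:215],None,fx=10,fy=10,interpolation=cv2.INTER_CUBIC)[:600])
```

```text
(no output)
```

View pics/s12c.png

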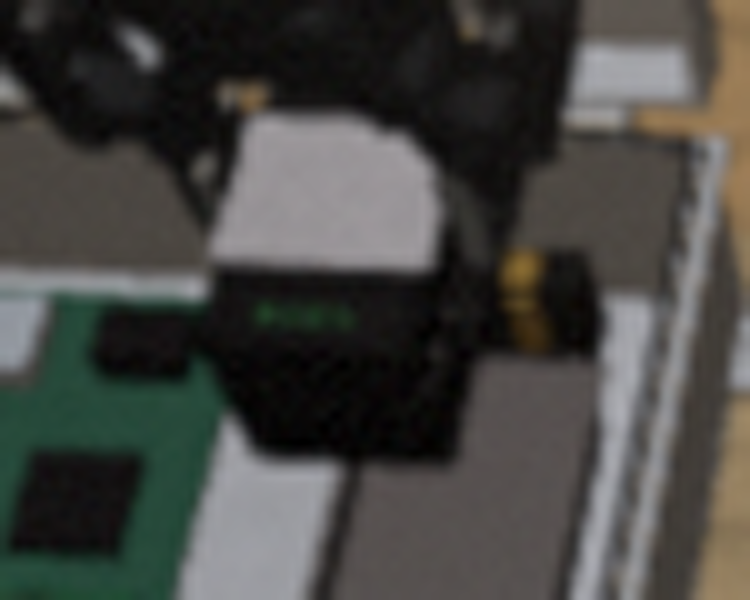

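Run:
```python
from fit import *
U=lambda x,y:px(x,y,10,330,170); V=lambda x,y:px(x,y,10,140,200)
o=[("top",U(268,388),(.05,-.025,.04)),("top",U(474,402),(.05,.025,.04)),("scene",V(255,457),(-.05,.025,0)),("scene",V(452,464),(-.05,-.025,0)),("scene",V(202,345),(-.05,.025,.055))]
def run(L,free_z=True,zb=.1324):
    def f(p):
        z=p[3] if free_z else zb
        out=[]
        for n,u,l in L:
            w=W(p[:3],l); w[2]+=z; out.append(proj(cs[n],w)-u)
        return np.concatenate(out+[[ (np.degrees(p[2])-175.2)*.3]])
    r=least_squares(f,[.556,-.034,3.06,.13]); print(r.x[:2].round(4),np.degrees(r.x[2]).round(2),r.x[3].round(4),r.fun.round(1))
run(o);run(o,False);run(o[:2],False);run(o[2:],False);run(o[2:])
```

```text
[ 0.5541 -0.0319] 173.41 0.1315 [ 0.8 -0.4  0.   0.4  0.1  0.3  1.3  1.  -0.7 -1.1 -0.5]
[ 0.5543 -0.0317] 173.49 0.13 [ 0.8 -0.5  0.   0.3  0.1  0.2  1.3  0.9 -0.7 -1.3 -0.5]
[ 0.5541 -0.0289] 175.47 0.13 [ 0.3 -0.1 -0.3  0.1  0.1]
[ 0.5539 -0.0342] 175.84 0.13 [-0.2  0.5  1.2  0.4 -1.  -1.   0.2]
[ 0.5102 -0.0565] 175.62 0.0621 [ 0.2  0.2 -0.2  0.1 -0.  -0.2  0.1]
```

Run:
```python
from fit import *
y=np.radians(24.5);c=cs["scene"]
# scene10: tool (.471,.2763). knuckle outer points; also lowest outer points of knuckle
for nm,L,Rr in(("outer top",(122,195),(522,105)),("elbow low",(190,325),(465,212))):
    o=[px(*L,8,265,180),px(*Rr,8,265,180)]
    f=lambda p:np.concatenate([proj(c,[.471+s*p[0]*np.sin(y),.2763-s*p[0]*np.cos(y),p[1]])-u for s,u in((1,o[0]),(-1,o[1]))])
    r=least_squares(f,[.05,.08]);print(nm,r.x,r.fun.round(1))
```

```text
outer top [0.06802195 0.12805373] [ 1.5  3.8 -1.6 -4. ]
elbow low [0.05231465 0.06285407] [-1.5 -0.  -1.7 -0.2]
```

Emit:
apply_moves --targets '[0.08, -0.3, 0, 0, 0, 0, 0, 0.08, -0.3, -1, 0, 0, 0, 0, 0.08, -0.3, -1.5, 0, 0, 0, 0, 0.08, -0.3, -1.5, 0, 0, 0, 0]'

```text
time: 10.6
ee_pos: [0.5583, -0.0415, 0.0738]
tcp_rot: [-180.0, -0.3, 175.4]
wrist_force: [-0.4, -1.3, -3.8]
opening: 0.049
```

Run:
```python
from h import *
o=bot.get_obs();print(o["ee_pos"],o["opening"],o["tcp_rot"],o["wrist_force"])
for n,b in(("scene",(130,190,220,265)),("top",(325,165,400,240))):
    c=camera(n); save(c,n+"13.png"); u0,v0,u1,v1=b
    cv2.imwrite("pics/%s13b.png"%n,cv2.resize(np.ascontiguousarray(c["img"][v0:v1,u0:u1,::-1]),None,fx=8,fy=8,interpolation=cv2.INTER_CUBIC)[:600])
o=bot.get_obs();print(o["ee_pos"],o["opening"],o["tcp_rot"],o["wrist_force"])
```

```text
[ 0.55834982 -0.04153538  0.07382329] 0.04896462601772179 [-179.99414372   -0.33898435  175.38883098] [-0.40953985 -1.26165923 -3.81130866]
[ 0.55986514 -0.04171794  0.07680894] 0.049122907854791426 [-1.79993853e+02 -9.52267121e-02  1.75377737e+02] [ 0.81149865 -0.08750414 -3.51035657]
```

View pics/scene13b.png

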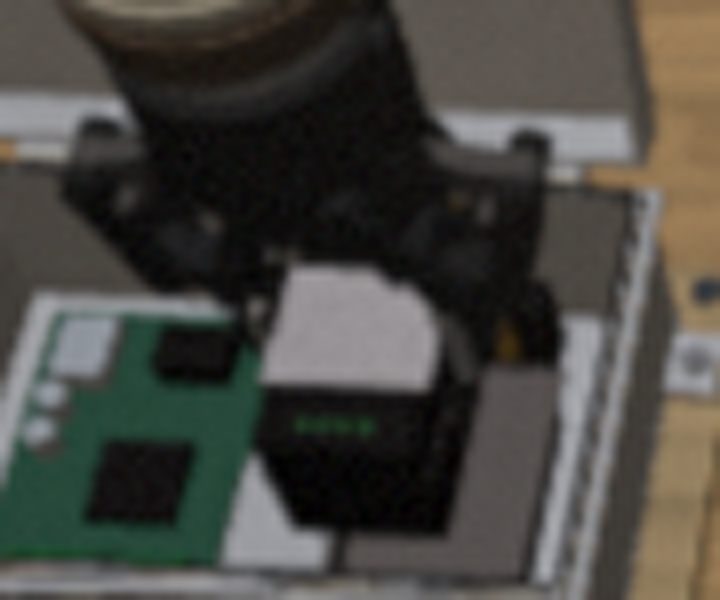

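View pics/top13b.png

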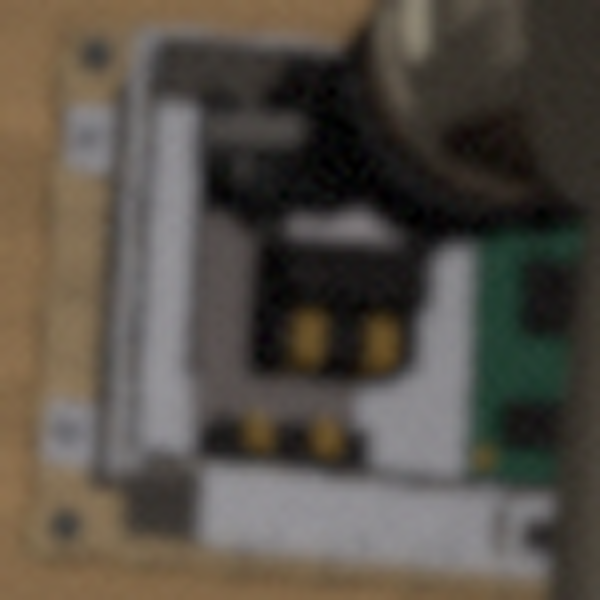

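Run:
```python
from fit import *
U=lambda x,y:px(x,y,8,325,165); V=lambda x,y:px(x,y,8,130,190)
o=[("top",U(250,370),(.05,-.025,.04)),("top",U(408,379),(.05,.025,.04)),("scene",V(293,528),(-.05,.025,0)),("scene",V(447,535),(-.05,-.025,0)),("scene",V(258,430),(-.05,.025,.055))]
zb=.0865
def run(L):
    def f(p):
        out=[]
        for n,u,l in L:
            w=W(p[:3],l); w[2]+=zb; out.append(proj(cs[n],w)-u)
        return np.concatenate(out+[[ (np.degrees(p[2])-175.4)*.5]])
    r=least_squares(f,[.556,-.034,3.06]); return r.x,r.fun.round(1)
for n in("top","scene",None):
    sel=lambda L:[a for a in L if n in(None,a[0])]
    q,fr=run(sel(o)); p,_=fit(sel(obs),[.55,-.09,3.05]); b=W(p,(-.005,-.05,0))
    c,s=np.cos(p[2]),np.sin(p[2]); d=q[:2]-b[:2]
    print(n,"pack",q[:2].round(4),np.degrees(q[2]),"bay",b.round(4),"pack-bay in case frame mm",(1000*np.array([c*d[0]+s*d[1],-s*d[0]+c*d[1]])).round(1),fr)
```

```text
top pack [ 0.5562 -0.037 ] 175.60191023982978 bay [ 0.557  -0.0428  0.    ] pack-bay in case frame mm [ 1.3 -5.8] [ 0.4 -0.1 -0.4  0.1  0.1]
scene pack [ 0.5539 -0.0412] 174.86739662620792 bay [ 0.5594 -0.0398  0.    ] pack-bay in case frame mm [5.4 1.8] [ 0.2 -0.2  1.1 -0.2 -1.2  0.3 -0.3]
None pack [ 0.555  -0.0395] 173.65806416753497 bay [ 0.558  -0.0412  0.    ] pack-bay in case frame mm [ 3.1 -1.4] [ 0.7 -0.1 -0.   0.9  0.4 -0.   1.3  0.4 -1.   0.5 -0.9]
```

Emit:
apply_moves --targets '[0.08, -0.06, -0.3, 0, 0, 0, 0, 0.08, -0.06, -1, 0, 0, 0, 0, 0.08, -0.06, -1.5, 0, 0, 0, 0, 0.08, -0.06, -1.5, 0, 0, 0, 0]'

```text
time: 11.1
ee_pos: [0.5611, -0.0437, 0.0293]
tcp_rot: [-180.0, -0.3, 175.3]
wrist_force: [-0.8, 0.1, -3.0]
opening: 0.0492
```

Run:
```python
from h import *
for n,b in(("scene",(130,190,220,265)),("top",(325,165,400,240))):
    c=camera(n); save(c,n+"14.png"); u0,v0,u1,v1=b
    cv2.imwrite("pics/%s14b.png"%n,cv2.resize(np.ascontiguousarray(c["img"][v0:v1,u0:u1,::-1]),None,fx=8,fy=8,interpolation=cv2.INTER_CUBIC)[:600])
o=bot.get_obs();print(o["ee_pos"],o["opening"],o["tcp_rot"],o["wrist_force"])
```

```text
[ 0.56234571 -0.04377858  0.03182213] 0.04903722308886204 [-1.79995402e+02 -7.74782807e-02  1.75346570e+02] [ 1.13468577 -0.41117582 -2.20690802]
```

View pics/scene14b.png

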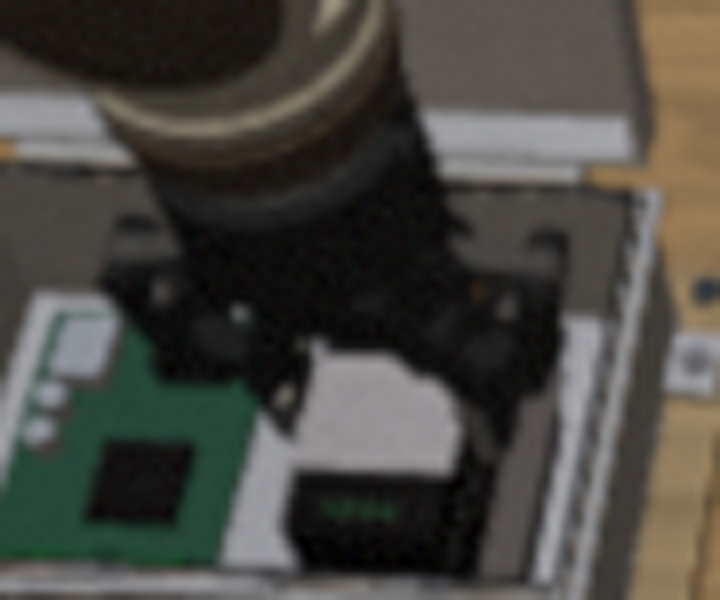

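View pics/top14b.png

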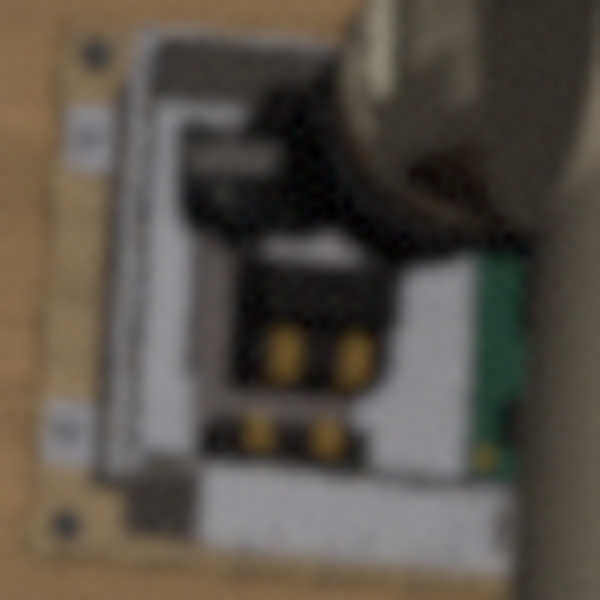

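Run:
```python
from fit import *
U=lambda x,y:px(x,y,8,325,165); V=lambda x,y:px(x,y,8,130,190)
zb=.043
p,_=fit(obs,[.55,-.09,3.05]); pt,_=fit([a for a in obs if a[0]=="top"],p);ps,_=fit([a for a in obs if a[0]=="scene"],p)
for nm,P_ in(("mean",p),("own",None)):
  for n,lp,ou,ov in(("top",[(.05,-.025,.04),(.05,.025,.04),(.032,-.025,.055),(.032,.025,.055)],325,165),("scene",[(-.05,.025,.055),(-.05,-.025,.055)],130,190)):
    pp=p if P_ is not None else (pt if n=="top" else ps)
    for l in lp:
        w=W(pp,(l[0]-.005,l[1]-.05,l[2]+zb)); print(nm,n,l,((proj(cs[n],w)-[ou,ov]+.5)*8-.5).round())
# block: local x .05-.0? top z .052
for nm,pp in(("mean",p),("top",pt)):
  for l in((.05,-.08,.052),(.05,-.02,.052),(.05,-.05,.052)): print(nm,"block",((proj(cs["top"],W(pp,l))-[325,165]+.5)*8).round())
```

```text
mean top (0.05, -0.025, 0.04) [237. 385.]
mean top (0.05, 0.025, 0.04) [383. 397.]
mean top (0.032, -0.025, 0.055) [249. 325.]
mean top (0.032, 0.025, 0.055) [397. 338.]
mean scene (-0.05, 0.025, 0.055) [283. 520.]
mean scene (-0.05, -0.025, 0.055) [447. 527.]
own top (0.05, -0.025, 0.04) [242. 388.]
own top (0.05, 0.025, 0.04) [388. 400.]
own top (0.032, -0.025, 0.055) [254. 328.]
own top (0.032, 0.025, 0.055) [402. 341.]
own scene (-0.05, 0.025, 0.055) [287. 523.]
own scene (-0.05, -0.025, 0.055) [450. 531.]
mean block [205. 413.]
mean block [376. 428.]
mean block [290. 420.]
top block [210. 416.]
top block [381. 430.]
top block [295. 423.]
```

Emit:
apply_moves --targets '[-0.01, 0, -0.3, 0, 0, -0.05, 0, -0.01, 0, -0.6, 0, 0, -0.05, 0, -0.01, 0, -0.75, 0, 0, -0.05, 0, -0.01, 0, -0.75, 0, 0, -0.05, 0]'

```text
time: 11.6
ee_pos: [0.56, -0.0438, 0.011]
tcp_rot: [-180.0, -0.2, 175.0]
wrist_force: [-18.0, 1.1, 17.2]
opening: 0.0491
```

Emit:
apply_moves --targets '[0, 0, 0.3, 0, 0, 0, 0, 0, 0, 0.3, 0, 0, 0, 0]'

```text
time: 11.8
ee_pos: [0.5629, -0.0438, 0.0192]
tcp_rot: [-180.0, 0.1, 175.0]
wrist_force: [0.5, -0.9, -2.9]
opening: 0.0491
```

Run:
```python
from h import *
for n,b in(("scene",(130,190,220,265)),("top",(325,165,400,240))):
    c=camera(n); save(c,n+"15.png"); u0,v0,u1,v1=b
    cv2.imwrite("pics/%s15b.png"%n,cv2.resize(np.ascontiguousarray(c["img"][v0:v1,u0:u1,::-1]),None,fx=8,fy=8,interpolation=cv2.INTER_CUBIC)[:600])
o=bot.get_obs();print(o["ee_pos"],o["opening"],o["tcp_rot"],o["wrist_force"],o["torque"])
```

```text
[ 0.56237405 -0.04381203  0.0179649 ] 0.0487335382154976 [-1.79994057e+02 -3.04429039e-02  1.75042901e+02] [ 0.19019638  0.06185962 -4.06520534] [ 0.04625632 -0.01556496 -0.0076841 ]
```

View pics/scene15b.png

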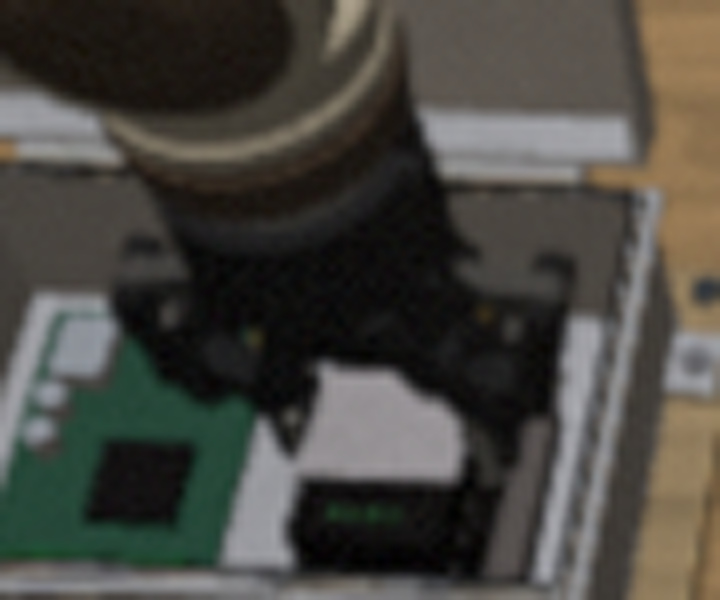

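View pics/top15b.png

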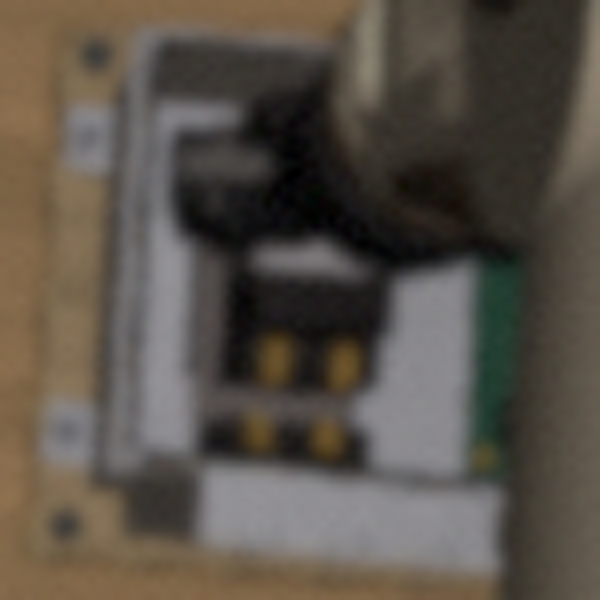

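Emit:
apply_moves --targets '[-0.09, 0, 0, 0, 0, 0, 0, -0.09, 0, -0.1, 0, 0, 0, 0, -0.09, 0, -0.16, 0, 0, 0, 0]'

```text
time: 12.2
ee_pos: [0.5591, -0.0438, 0.0126]
tcp_rot: [-180.0, -0.1, 175.0]
wrist_force: [-1.0, 0.2, -4.0]
opening: 0.049
```

Run:
```python
from h import *
o=bot.get_obs();print(o["ee_pos"],o["opening"],o["tcp_rot"],o["wrist_force"],o["torque"])
```

```text
[ 0.55907395 -0.0437525   0.0126148 ] 0.04898020245712714 [-1.79994419e+02 -1.01877952e-01  1.75044544e+02] [-0.98768903  0.21595723 -3.97162139] [-0.01551952  0.00879988  0.00647786]
```

Emit:
apply_moves --targets '[0, 0, -0.08, 0, 0, 0, 0, 0, 0, -0.08, 0, 0, 0, 0]'

```text
time: 12.4
ee_pos: [0.5592, -0.0438, 0.0111]
tcp_rot: [-180.0, -0.1, 175.0]
wrist_force: [-3.5, 0.1, -0.0]
opening: 0.0493
```

Run:
```python
from h import *
o=bot.get_obs();print(o["ee_pos"],o["opening"],o["tcp_rot"],o["wrist_force"],o["torque"])
```

```text
[ 0.55923267 -0.04375178  0.01113842] 0.04926506117312215 [-1.79996030e+02 -6.91168579e-02  1.75042465e+02] [-3.48049618  0.07272051 -0.04518799] [-0.0134874   0.47327141 -0.00408821]
```

Run:
```python
from h import *
import pickle
d={}
for n,b in(("scene",(150,215,210,270)),("top",(340,185,390,235))):
    c=camera(n); d[n]=c; save(c,n+"16.png"); u0,v0,u1,v1=b
    cv2.imwrite("pics/%s16b.png"%n,cv2.resize(np.ascontiguousarray(c["img"][v0:v1,u0:u1,::-1]),None,fx=12,fy=12,interpolation=cv2.INTER_CUBIC)[:600])
from fit import W
cs=pickle.load(open("c.pkl","rb"))
# label front edge local x from first image
for cam,pxs in(("scene",[(280+208/10,195+308/10),(280+372/10,195+243/10)]),("scene",[(280+138/10,195+197/10),(280+305/10,195+133/10)]),("top",[(225+105/8,195+215/8),(225+235/8,195+168/8)])):
    for u in pxs:
        w=onz(cs[cam],*u,.055)[:2]-[.470,.275]; a=np.radians(204.5); print(cam,(np.array([np.cos(a)*w[0]+np.sin(a)*w[1],-np.sin(a)*w[0]+np.cos(a)*w[1]])*1e3).round(1))
```

```text
scene [-29.6  24.2]
scene [-30.9 -25. ]
scene [10.8 24. ]
scene [  9.2 -26.7]
top [-31.6 -22. ]
top [-27.9  26. ]
```

View pics/scene16b.png

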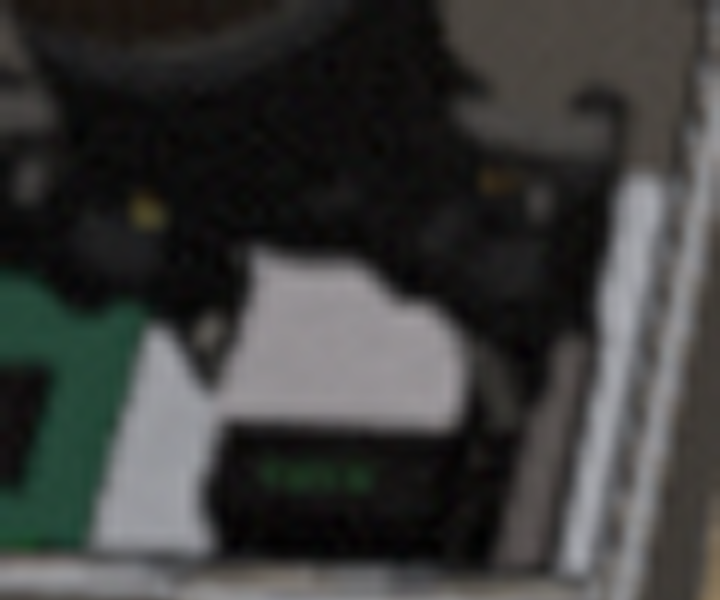

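View pics/top16b.png

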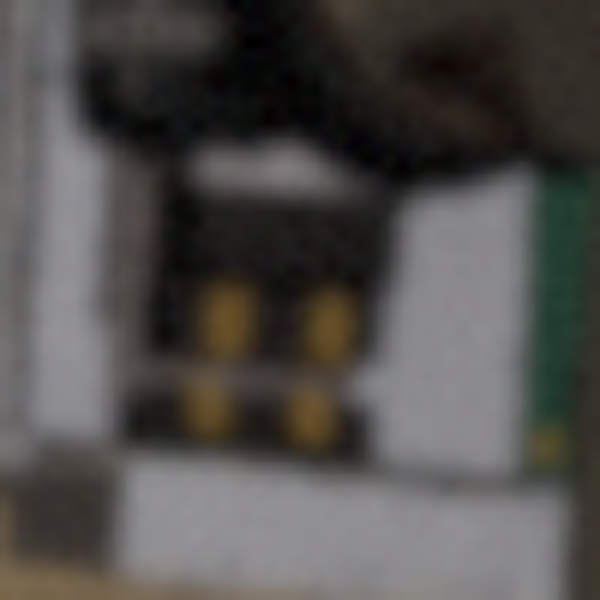

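Run:
```python
from fit import *
U=lambda x,y:px(x,y,12,340,185); V=lambda x,y:px(x,y,12,150,215)
p,_=fit(obs,[.55,-.09,3.05]); pt,_=fit([a for a in obs if a[0]=="top"],p);ps,_=fit([a for a in obs if a[0]=="scene"],p)
L=[("top",U(150,357),(.05,-.025,.04)),("top",U(372,370),(.05,.025,.04)),("top",U(180,188),(.010,-.025,.055)),("scene",V(213,417),(-.030,.025,.055)),("scene",V(457,434),(-.030,-.025,.055))]
for own in(0,1):
  def f(q,full=False):
    out=[]
    for n,u,l in L:
        pp=(pt if n=="top" else ps) if own else p
        w=W(pp,(l[0]+q[0]-.005,l[1]+q[1]-.05,l[2]+q[2])); out.append(proj(cs[n],w)-u)
    return np.concatenate(out)
  r=least_squares(f,[0,0,.02]);print(own,(r.x*1e3).round(1),r.fun.round(1))
  for z in(.016,.0235):
    g=lambda q:f([q[0],q[1],z]); r=least_squares(g,[0,0]);print("  z",z,(r.x*1e3).round(1),r.fun.round(1),r.cost.round(2))
```

```text
0 [ 2.4  0.1 28.1] [ 1.1  0.1  0.6  0.6  0.4 -1.   1.2  0.3  0.8 -0.2]
  z 0.016 [3.6 2.8] [1.2 1.4 0.5 1.8 0.5 0.4 1.4 2.3 0.7 1.7] 8.88
  z 0.0235 [2.8 1.1] [ 1.1  0.6  0.6  1.   0.5 -0.4  1.2  1.1  0.8  0.5] 3.47
1 [ 1.8 -1.1 31.1] [ 1.6  0.1  1.1  0.5  0.9 -1.   1.7  0.3  1.4 -0.2]
  z 0.016 [3.4 2.4] [1.7 1.6 1.  2.  1.  0.7 2.  2.8 1.4 2.3] 15.41
  z 0.0235 [2.6 0.7] [ 1.6  0.9  1.   1.3  0.9 -0.1  1.9  1.6  1.4  1.1] 8.02
```

Emit:
apply_moves --targets '[0, 0, 0.05, 0, 0, 0, 0, 0.1, 0, 0.05, 0, 0, 0, 0, 0.1, 0, 0.05, 0, 0, 0, 0]'

```text
time: 12.8
ee_pos: [0.5628, -0.0438, 0.0122]
tcp_rot: [-180.0, -0.1, 175.0]
wrist_force: [0.5, -0.1, -3.7]
opening: 0.0491
```

```bash
cat > o.py <<'E'
from h import *
o=bot.get_obs();print(o["time"],o["ee_pos"].round(4),round(o["opening"],4),o["tcp_rot"].round(2),o["wrist_force"].round(1),o["torque"].round(2))
E
python3 o.py
```

```text
12.8 [ 0.5628 -0.0438  0.0122] 0.0491 [-1.8000e+02 -5.0000e-02  1.7505e+02] [ 0.5 -0.1 -3.7] [-0.02 -0.02  0.02]
```

Emit:
apply_moves --targets '[0, 0, -0.05, 0, 0, 0, 0, 0, 0, -0.05, 0, 0, 0, 0]'

```text
time: 13.0
ee_pos: [0.5627, -0.0438, 0.0114]
tcp_rot: [-180.0, -0.0, 175.0]
wrist_force: [-1.0, 1.0, -0.2]
opening: 0.0494
```

```bash
python3 o.py
```

```text
13.0 [ 0.5627 -0.0438  0.0114] 0.0494 [-1.8000e+02 -2.0000e-02  1.7505e+02] [-1.   1.  -0.2] [0.02 0.1  0.01]
```

Emit:
apply_moves --targets '[0, 0, -0.04, 0, 0, 0, 0, 0, 0, -0.04, 0, 0, 0, 0]'

```text
time: 13.2
ee_pos: [0.5626, -0.0438, 0.0111]
tcp_rot: [-180.0, 0.0, 175.0]
wrist_force: [-5.7, 0.4, 8.9]
opening: 0.0489
```

```bash
python3 o.py
```

```text
13.2 [ 0.5626 -0.0438  0.0111] 0.0489 [-1.8000e+02  1.0000e-02  1.7504e+02] [-5.7  0.4  8.9] [0.08 0.77 0.01]
```

Run:
```python
from fit import *
for z in(.03,.04,.05,.06): print(z,[((proj(cs["scene"],[.5592+dx,-.0438-d,z])-[150,215]+.5)*12).round() for d in(.0255,.033) for dx in(0,.006)])
i=cv2.imread("pics/scene16.png");cv2.imwrite("pics/s16w.png",cv2.resize(i[60:300,60:330],None,fx=2.5,fy=2.5,interpolation=cv2.INTER_CUBIC))
```

```text
0.03 [array([298., 448.]), array([294., 472.]), array([263., 449.]), array([260., 473.])]
0.04 [array([287., 425.]), array([283., 449.]), array([252., 426.]), array([249., 450.])]
0.05 [array([276., 402.]), array([273., 426.]), array([241., 403.]), array([238., 427.])]
0.06 [array([265., 378.]), array([262., 402.]), array([230., 379.]), array([227., 403.])]
```

View pics/s16w.png

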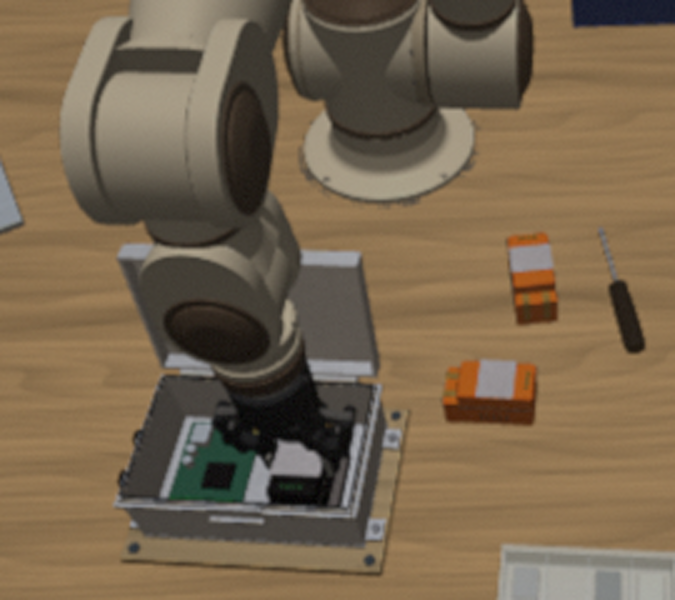

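Emit:
apply_moves --targets '[0, 0, 0.1, 0, 0, 0, 0, -0.08, 0, 0.1, 0, 0, 0, 0, -0.08, 0, 0, 0, 0, 0, 0, -0.08, 0, -0.01, 0, 0, 0, 0]'

```text
time: 13.6
ee_pos: [0.5594, -0.0438, 0.0104]
tcp_rot: [-180.0, -0.1, 175.0]
wrist_force: [-9.4, 0.8, 11.4]
opening: 0.049
```

```bash
python3 o.py
```

```text
13.6 [ 0.5594 -0.0438  0.0104] 0.049 [-1.7999e+02 -8.0000e-02  1.7504e+02] [-9.4  0.8 11.4] [ 0.04  1.45 -0.01]
```

Emit:
apply_moves --targets '[0, 0, 0.03, 0, 0, 0, 0.66, 0, 0, 0.03, 0, 0, 0, 0.66, 0, 0, 0.03, 0, 0, 0, 0.66]'

```text
time: 13.9
ee_pos: [0.56, -0.0438, 0.0101]
tcp_rot: [-180.0, -0.1, 175.0]
wrist_force: [-0.8, -0.6, 0.3]
opening: 0.0565
```

```bash
python3 o.py
python3 - <<'E'
from h import *
for n,b in(("scene",(150,215,210,270)),("top",(340,185,390,235))):
    c=camera(n); save(c,n+"17.png"); u0,v0,u1,v1=b
    cv2.imwrite("pics/%s17b.png"%n,cv2.resize(np.ascontiguousarray(c["img"][v0:v1,u0:u1,::-1]),None,fx=12,fy=12,interpolation=cv2.INTER_CUBIC)[:600])
E
```

```text
13.9 [ 0.56   -0.0438  0.0101] 0.0565 [-1.7999e+02 -6.0000e-02  1.7504e+02] [-0.8 -0.6  0.3] [ 0.01  0.04 -0.03]
```

View pics/scene17b.png

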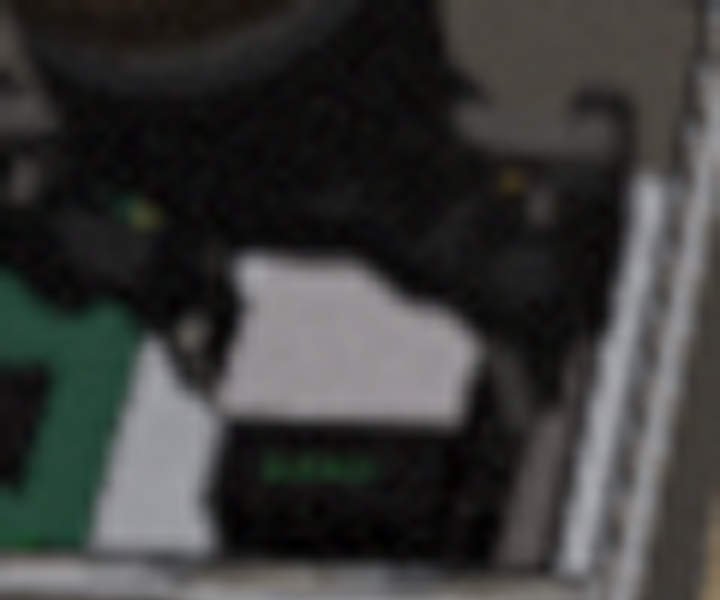

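View pics/top17b.png

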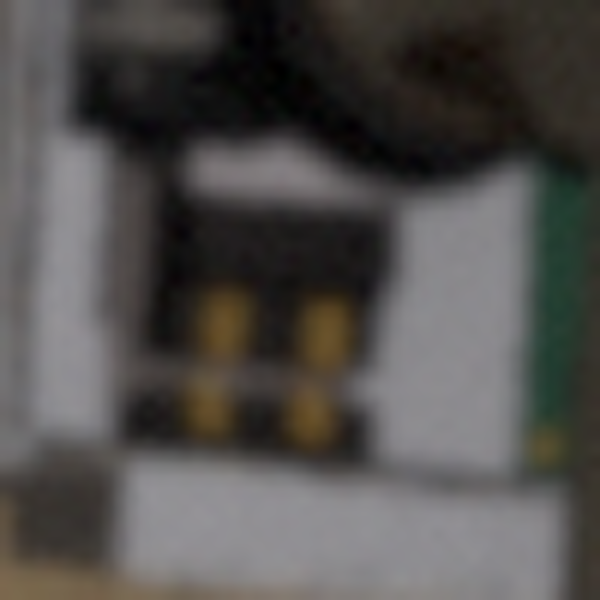

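Emit:
apply_moves --targets '[0, 0, 0.5, 0, 0, 0, 0.66, 0, 0, 1.5, 0, 0, 0, 0.66, 0, 0, 3, 0, 0, 0, 0.66, 0, 0, 4.5, 0, 0, 0, 0.66, 0, 0, 6, 0, 0, 0, 0.66]'

```text
time: 14.5
ee_pos: [0.5597, -0.0437, 0.1933]
tcp_rot: [-180.0, -0.0, 175.0]
wrist_force: [1.0, -0.5, 0.0]
opening: 0.0563
```

```bash
python3 o.py
python3 - <<'E'
from h import *
for n,b in(("scene",(130,190,220,265)),("top",(325,165,400,240))):
    c=camera(n); save(c,n+"18.png"); u0,v0,u1,v1=b
    cv2.imwrite("pics/%s18b.png"%n,cv2.resize(np.ascontiguousarray(c["img"][v0:v1,u0:u1,::-1]),None,fx=8,fy=8,interpolation=cv2.INTER_CUBIC)[:600])
E
```

```text
14.5 [ 0.5597 -0.0437  0.1933] 0.0563 [-180.     -0.    175.04] [ 1.  -0.5  0. ] [-0.02 -0.04  0.  ]
```

View pics/scene18b.png

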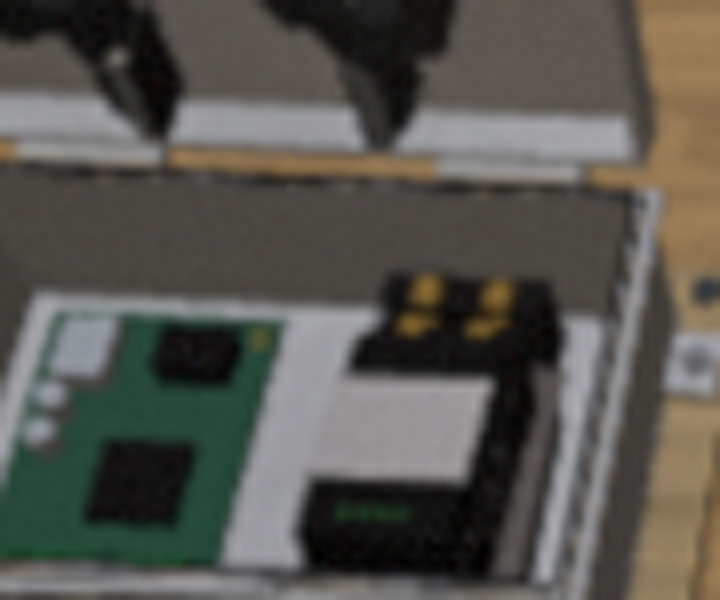

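View pics/top18b.png

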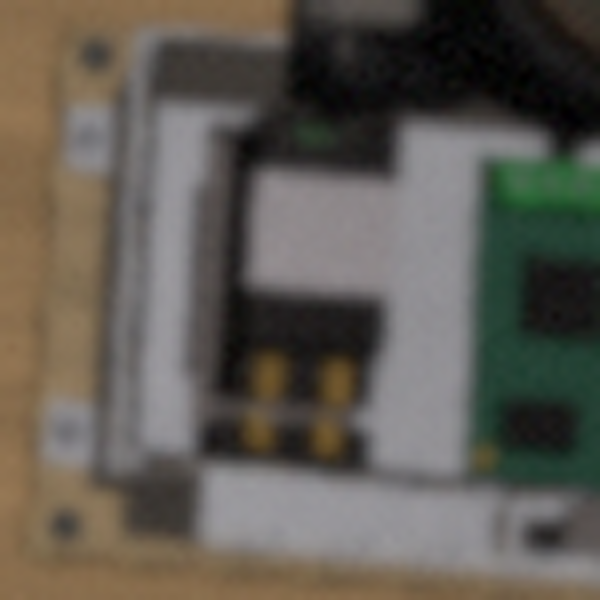

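```bash
cat > pk.py <<'E'
from fit import *
U=lambda x,y:px(x,y,8,325,165); V=lambda x,y:px(x,y,8,130,190)
p,_=fit(obs,[.55,-.09,3.05]); pt,_=fit([a for a in obs if a[0]=="top"],p);ps,_=fit([a for a in obs if a[0]=="scene"],p)
L=[("top",U(220,403),(.05,-.025,.04)),("top",U(374,412),(.05,.025,.04)),("top",U(246,166),(-.030,-.025,.055)),("top",U(396,176),(-.030,.025,.055)),("top",U(241,290),(.010,-.025,.055)),("top",U(384,299),(.010,.025,.055)),
("scene",V(308,476),(-.030,.025,.055)),("scene",V(468,487),(-.030,-.025,.055)),("scene",V(345,374),(.010,.025,.055)),("scene",V(499,380),(.010,-.025,.055))]
for own in(0,1):
  def f(q):
    out=[]
    for n,u,l in L:
        pp=(pt if n=="top" else ps) if own else p
        c,s=np.cos(q[3]),np.sin(q[3])
        w=W(pp,(c*l[0]-s*l[1]+q[0]-.005,s*l[0]+c*l[1]+q[1]-.05,l[2]+q[2])); out.append(proj(cs[n],w)-u)
    return np.concatenate(out)
  r=least_squares(f,[0,0,.02,0]);print(own,(r.x[:3]*1e3).round(1),np.degrees(r.x[3]).round(2),r.fun.round(1),r.cost.round(2))
  for z in(.016,.0235,.03):
    g=lambda q:f([q[0],q[1],z,q[2]]); r=least_squares(g,[0,0,0]);print("  z",z,(r.x[:2]*1e3).round(1),np.degrees(r.x[2]).round(2),r.cost.round(2))
E
python3 pk.py
python3 - <<'E'
import cv2
for n,b in(("scene",(150,200,205,265)),("top",(340,170,385,230))):
    i=cv2.imread(f"pics/{n}18.png");u0,v0,u1,v1=b
    cv2.imwrite(f"pics/{n}18c.png",cv2.resize(i[v0:v1,u0:u1],None,fx=10,fy=10,interpolation=cv2.INTER_CUBIC)[:600])
E
```

```text
0 [ 3.5  0.  26.1] -0.72 [ 0.7 -0.1 -0.6  0.5  0.4  0.3 -0.4  0.8  0.1 -1.1  0.3 -0.5  0.6  0.4
  0.4  0.1 -0.4 -0.5 -0.3 -0.2] 2.46
  z 0.016 [4.4 2.3] -0.84 12.16
  z 0.0235 [3.7 0.6] -0.75 3.12
  z 0.03 [ 3.2 -0.8] -0.68 3.94
1 [ 3.  -1.  28.9] -1.32 [ 1.  -0.2 -0.3  0.6  0.9  0.2  0.2  0.8  0.5 -1.2  0.7 -0.5  1.1  0.4
  0.9  0.3  0.3 -0.5  0.4 -0. ] 4.11
  z 0.016 [4.2 1.9] -1.49 19.89
  z 0.0235 [3.5 0.2] -1.39 6.91
  z 0.03 [ 2.9 -1.2] -1.31 4.23
```

View pics/scene18c.png

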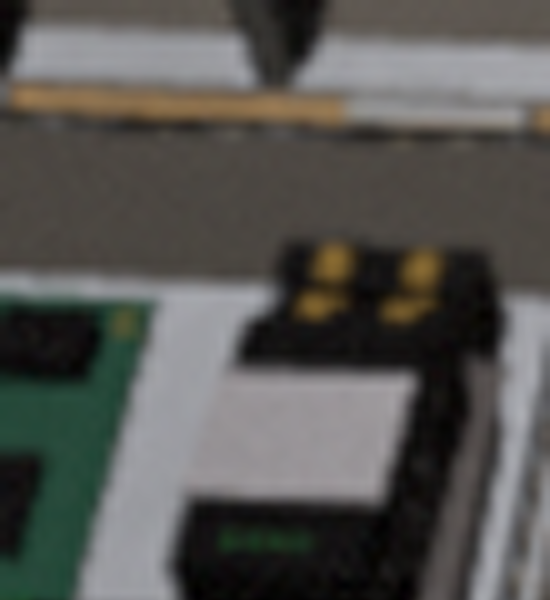

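View pics/top18c.png

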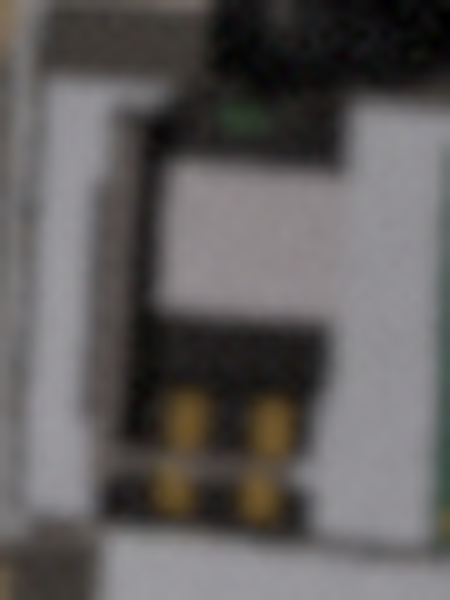

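Run:
```python
from fit import *
A=lambda x,y:px(x,y,8,225,195); B=lambda x,y:px(x,y,10,280,195)
L=[("top",A(202,437),(.05,-.025,.04)),("top",A(324,380),(.05,.025,.04)),("top",A(105,215),(-.03,-.025,.055)),("top",A(235,168),(-.03,.025,.055)),("top",A(152,328),(.01,-.025,.055)),("top",A(280,285),(.01,.025,.055)),
("scene",B(208,308),(-.03,.025,.055)),("scene",B(372,243),(-.03,-.025,.055)),("scene",B(138,197),(.01,.025,.055)),("scene",B(305,133),(.01,-.025,.055))]
def f(q):
    out=[]
    for n,u,l in L:
        w=W(q[:3],l); w[2]+=q[3]; out.append(proj(cs[n],w)-u)
    return np.concatenate(out)
r=least_squares(f,[.47,.275,np.radians(204),0]);print(r.x.round(4),np.degrees(r.x[2]),r.cost,r.fun.round(1))
```

```text
[4.6970e-01 2.7450e-01 3.5406e+00 2.2000e-03] 202.86220287493416 2.5160386694629002 [-0.9  0.1  0.4  0.3 -0.   1.   0.3  0.  -0.5  0.1  0.2 -1.5 -0.3  0.1
 -0.  -0.   0.   0.  -0.2  0.1]
```

```bash
cat >> pk.py <<'E'
print("pitch fit")
def f6(q,rp=True):
    R=Ro.from_euler("xyz",[q[5],q[4],q[3]]).as_matrix(); out=[]
    for n,u,l in L:
        v=R@(np.array(l)-[0,0,.0275]); w=W(p,(v[0]+q[0]-.005,v[1]+q[1]-.05,v[2]+q[2]+.0275)); out.append(proj(cs[n],w)-u)
    return np.concatenate(out)
r=least_squares(lambda q:f6([*q,0]),[0,0,.02,0,0]);print((r.x[:3]*1e3).round(1),np.degrees(r.x[3:]).round(1),r.cost,r.fun.round(1))
J=r.jac;C=np.linalg.inv(J.T@J)*.25;print(np.sqrt(np.diag(C))[:3]*1e3,np.degrees(np.sqrt(np.diag(C))[3:]))
r=least_squares(f6,[0,0,.02,0,0,0]);print((r.x[:3]*1e3).round(1),np.degrees(r.x[3:]).round(1),r.cost)
E
python3 pk.py | sed -n '/pitch/,$p'
```

```text
pitch fit
[ 0.9  0.3 25. ] [0.  5.8] 1.7445919735555904 [ 0.6 -0.2 -0.8  0.2  0.5  0.4 -0.3  0.7  0.  -0.8  0.2 -0.4  0.4  0.1
  0.4 -0.4 -0.3  0.1 -0.2  0.2]
[1.20441803 0.51139887 1.23285569] [0.72439712 2.4724323 ]
[ 0.7  1.2 24.9] [0.  6.1 1.9] 1.6080460904208245
```

Emit:
apply_moves --targets '[0, 0, -1.5, 0, 0, 0, 0.66, 0, 0, -3, 0, 0, 0, 0.66, 0, 0, -4.5, 0, 0, 0, 0.66, 0, 0, -5.5, 0, 0, 0, 0.66, 0, 0, -5.9, 0, 0, 0, 0.66]'

```text
time: 15.1
ee_pos: [0.5582, -0.0436, 0.0107]
tcp_rot: [-180.0, -0.3, 175.0]
wrist_force: [0.2, -0.9, -0.1]
opening: 0.0562
```

Emit:
apply_moves --targets '[0, 0, -0.1, 0, 0, 0, 0.3, 0, 0, -0.1, 0, 0, 0, 0, 0, 0, -0.1, 0, 0, 0, 0]' --newtons 30

```text
time: 15.4
ee_pos: [0.5609, -0.0439, 0.012]
tcp_rot: [-180.0, 0.1, 175.0]
wrist_force: [-0.2, 1.0, -3.1]
opening: 0.0495
```

```bash
python3 o.py
```

```text
15.4 [ 0.5609 -0.0439  0.012 ] 0.0495 [-1.8000e+02  5.0000e-02  1.7504e+02] [-0.2  1.  -3.1] [ 0.05 -0.02 -0.04]
```

Emit:
apply_moves --targets '[0, 0, 0.3, 0, 0, 0, 0, -0.14, 0, 0.3, 0, 0, 0, 0, -0.14, 0, 0.3, 0, 0, 0, 0]'

```text
time: 15.7
ee_pos: [0.5559, -0.0438, 0.0203]
tcp_rot: [-180.0, 0.0, 175.0]
wrist_force: [0.1, -0.1, -3.7]
opening: 0.0497
```

```bash
python3 o.py;python3 - <<'E'
from h import *
for n,b in(("scene",(150,200,205,265)),("top",(340,170,385,230))):
    c=camera(n); save(c,n+"19.png"); u0,v0,u1,v1=b
    cv2.imwrite("pics/%s19b.png"%n,cv2.resize(np.ascontiguousarray(c["img"][v0:v1,u0:u1,::-1]),None,fx=9,fy=9,interpolation=cv2.INTER_CUBIC)[:600])
E
```

```text
15.7 [ 0.5559 -0.0438  0.0203] 0.0497 [-180.      0.    175.04] [ 0.1 -0.1 -3.7] [-0.03  0.01  0.03]
```

View pics/top19b.png

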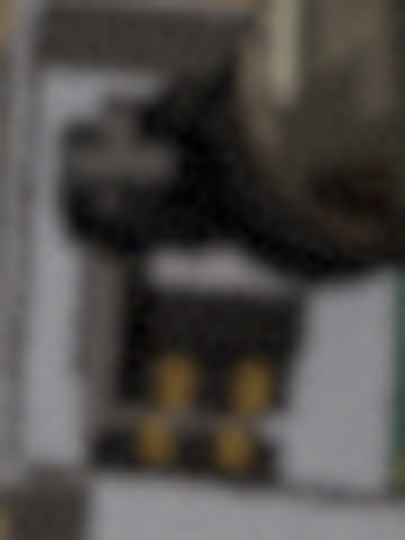

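Lower in small steps, reading the force.

Emit:
apply_moves --targets '[0, 0, -0.2, 0, 0, 0, 0, 0, 0, -0.33, 0, 0, 0, 0, 0, 0, -0.36, 0, 0, 0, 0]'

```text
time: 16.1
ee_pos: [0.5565, -0.0438, 0.0089]
tcp_rot: [-180.0, 0.0, 175.0]
wrist_force: [1.1, -0.2, 6.8]
opening: 0.0494
```

```bash
python3 o.py
```

```text
16.1 [ 0.5565 -0.0438  0.0089] 0.0494 [-1.8000e+02  3.0000e-02  1.7504e+02] [ 1.1 -0.2  6.8] [ 0.05  0.28 -0.06]
```

Emit:
apply_moves --targets '[0, 0, -0.06, 0, 0, 0, 0, 0, 0, -0.06, 0, 0, 0, 0]'

```text
time: 16.3
ee_pos: [0.5575, -0.0439, 0.008]
tcp_rot: [-180.0, 0.2, 175.0]
wrist_force: [3.0, -0.5, 6.2]
opening: 0.0496
```

```bash
python3 o.py
```

```text
16.3 [ 0.5575 -0.0439  0.008 ] 0.0496 [-1.8000e+02  1.5000e-01  1.7505e+02] [ 3.  -0.5  6.2] [-0.02 -0.34  0.  ]
```

Emit:
apply_moves --targets '[0, 0, -0.06, 0, 0, 0, 0, 0, 0, -0.06, 0, 0, 0, 0]'

```text
time: 16.5
ee_pos: [0.5585, -0.044, 0.007]
tcp_rot: [-180.0, 0.3, 175.0]
wrist_force: [5.0, -0.3, 8.4]
opening: 0.0497
```

```bash
python3 o.py
```

```text
16.5 [ 0.5585 -0.044   0.007 ] 0.0497 [-180.      0.29  175.04] [ 5.  -0.3  8.4] [-0.08 -0.78 -0.  ]
```

Emit:
apply_moves --targets '[0, 0, -0.06, 0, 0, 0, 0, 0, 0, -0.06, 0, 0, 0, 0]'

```text
time: 16.7
ee_pos: [0.5595, -0.0441, 0.0059]
tcp_rot: [-180.0, 0.4, 175.0]
wrist_force: [7.3, -0.9, 11.1]
opening: 0.0496
```

```bash
python3 o.py
python3 - <<'E'
from h import *
for n,b in(("scene",(150,200,205,265)),("top",(340,170,385,230))):
    c=camera(n); save(c,n+"20.png"); u0,v0,u1,v1=b
    cv2.imwrite("pics/%s20b.png"%n,cv2.resize(np.ascontiguousarray(c["img"][v0:v1,u0:u1,::-1]),None,fx=9,fy=9,interpolation=cv2.INTER_CUBIC)[:600])
E
```

```text
16.7 [ 0.5595 -0.0441  0.0059] 0.0496 [-180.      0.41  175.04] [ 7.3 -0.9 11.1] [-0.08 -1.17 -0.04]
```

View pics/top20b.png

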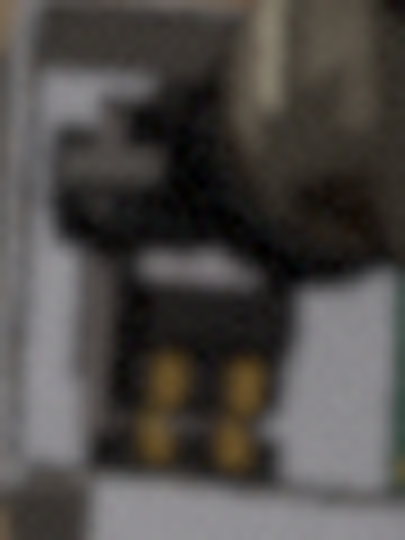

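View pics/scene20b.png

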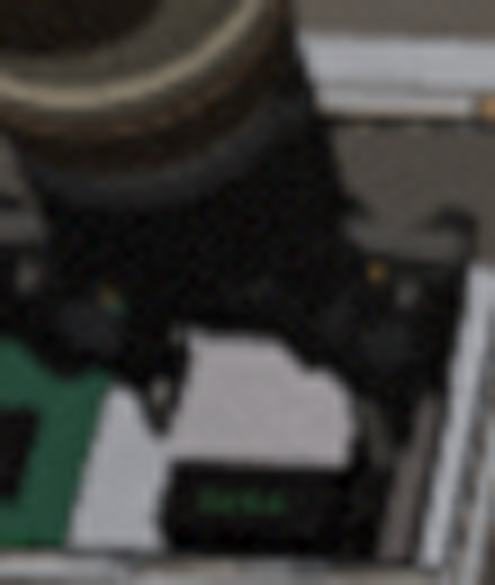

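Emit:
apply_moves --targets '[0.08, 0, -0.05, 0, 0, 0, 0, 0.1, 0, -0.1, 0, 0, 0, 0, 0.1, 0, -0.1, 0, 0, 0, 0]'

```text
time: 17.1
ee_pos: [0.5622, -0.0443, 0.0027]
tcp_rot: [-180.0, 0.4, 175.0]
wrist_force: [8.2, -2.1, 9.9]
opening: 0.0498
```

```bash
python3 o.py
```

```text
17.1 [ 0.5622 -0.0443  0.0027] 0.0498 [-179.97    0.37  175.03] [ 8.2 -2.1  9.9] [-0.31 -1.11 -0.06]
```

Emit:
apply_moves --targets '[0, 0, 0, 0, 0, 0, 0.66, 0, 0, 0.05, 0, 0, 0, 0.66, 0, 0, 0.05, 0, 0, 0, 0.66]'

```text
time: 17.4
ee_pos: [0.5585, -0.0437, 0.0014]
tcp_rot: [-180.0, -0.1, 175.0]
wrist_force: [-0.2, 1.1, 0.4]
opening: 0.0564
```

Emit:
apply_moves --targets '[0, 0, 0.5, 0, 0, 0, 0.66, 0, 0, 1.5, 0, 0, 0, 0.66, 0, 0, 3, 0, 0, 0, 0.66, 0, 0, 4.5, 0, 0, 0, 0.66, 0, 0, 6, 0, 0, 0, 0.66]'

```text
time: 17.9
ee_pos: [0.5583, -0.0437, 0.1844]
tcp_rot: [-180.0, -0.0, 175.0]
wrist_force: [1.3, -1.0, 0.4]
opening: 0.0565
```

```bash
python3 o.py
python3 - <<'E'
from h import *
for n,b in(("scene",(150,200,205,265)),("top",(340,170,385,230))):
    c=camera(n); save(c,n+"21.png"); u0,v0,u1,v1=b
    cv2.imwrite("pics/%s21b.png"%n,cv2.resize(np.ascontiguousarray(c["img"][v0:v1,u0:u1,::-1]),None,fx=10,fy=10,interpolation=cv2.INTER_CUBIC)[:600])
E
```

```text
17.9 [ 0.5583 -0.0437  0.1844] 0.0565 [-1.7999e+02 -3.0000e-02  1.7504e+02] [ 1.3 -1.   0.4] [-0.03 -0.04 -0.01]
```

View pics/scene21b.png

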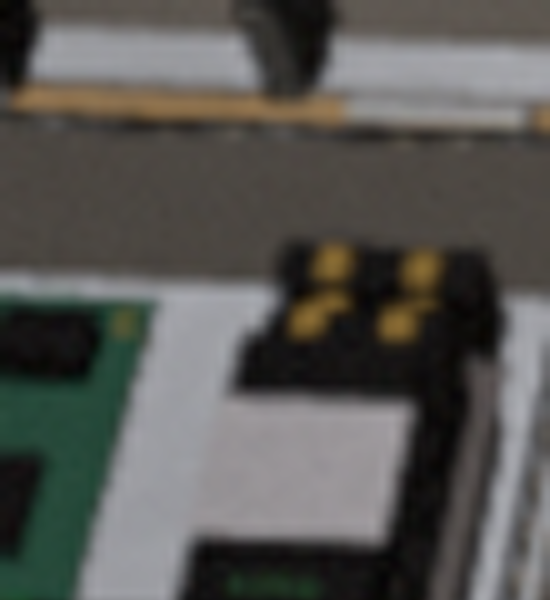

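View pics/top21b.png

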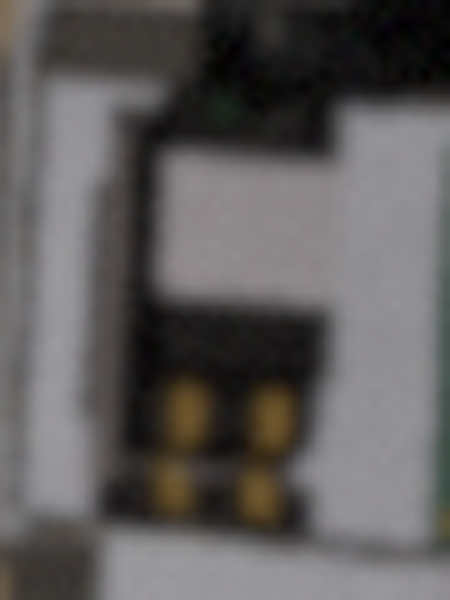

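Now the pack clearly dropped to a lower, level pose in the scene view (label front edge at crop row ~540 vs 500). Quantify.

```bash
python3 - <<'E'
s=open("pk.py").read()
import re
i=s.index("L=[");j=s.index("for own")
new='''U=lambda x,y:px(x,y,10,340,170); V=lambda x,y:px(x,y,10,150,200)
L=[("top",U(125,450),(.05,-.025,.04)),("top",U(310,460),(.05,.025,.04)),("top",U(157,146),(-.030,-.025,.055)),("top",U(337,155),(-.030,.025,.055)),("top",U(152,296),(.010,-.025,.055)),("top",U(325,310),(.010,.025,.055)),
("scene",V(190,538),(-.030,.025,.055)),("scene",V(387,545),(-.030,-.025,.055)),("scene",V(228,394),(.010,.025,.055)),("scene",V(417,403),(.010,-.025,.055))]
'''
open("pk2.py","w").write(s[:i]+new+s[j:])
E
python3 pk2.py
```

```text
0 [-1.4  0.8 18.1] -0.17 [ 0.7 -0.9 -0.  -0.3  0.1  0.6 -0.1  1.2 -0.2 -0.5  0.5 -0.3  0.2 -0.4
  0.3 -0.2 -0.1  0.3  0.4  0.3] 2.21
  z 0.016 [-1.2  1.3] -0.19 2.61
  z 0.0235 [-1.9 -0.4] -0.11 5.0
  z 0.03 [-2.5 -1.9] -0.04 15.88
1 [-1.9 -0.3 20.9] -0.76 [ 0.9 -1.   0.3 -0.2  0.6  0.4  0.5  1.2  0.2 -0.6  0.9 -0.3  0.7 -0.5
  0.8 -0.   0.6  0.2  1.1  0.4] 4.33
  z 0.016 [-1.5  0.9] -0.81 6.59
  z 0.0235 [-2.1 -0.8] -0.73 4.98
  z 0.03 [-2.7 -2.3] -0.65 12.3
pitch fit
[-1.6  0.8 18. ] [-0.1  0.3] 2.203646708286554 [ 0.7 -0.9 -0.  -0.3  0.1  0.6 -0.1  1.2 -0.2 -0.5  0.5 -0.3  0.2 -0.5
  0.3 -0.2 -0.1  0.3  0.4  0.3]
[1.38685424 0.51496212 1.2840611 ] [0.74598851 2.84045495]
[-1.5  0.5 18. ] [-0.1  0.3 -0.6] 2.1924938648316115
```

```bash
cat > lid.py <<'E'
from fit import *
p,_=fit(obs,[.55,-.09,3.05])
def path(th,r,yw,over=0,off=.022):
    # contact at world y ~ yw
    x=.079-r*np.cos(th)+off*np.sin(th); z=.092+r*np.sin(th)+off*np.cos(th)
    ly=(yw-p[1]-np.sin(p[2])*x)/np.cos(p[2]); w=W(p,(x,ly,z)); return w
if __name__=="__main__":
    for th in (1.715,1.6,1.4,1.2,1.0,.8,.6,.4,.2,.1,0):
        w=path(th,.12,-.02); print(th,"tool",(w-[.011,0,.037]).round(3),"tip",w.round(3))
    print("hinge",W(p,(.079,0,.092)),"latchhinge",W(p,(-.083,0,.102)),"front wall",W(p,(-.075,0,.06)))
E
python3 lid.py
```

```text
1.715 tool [ 0.425 -0.02   0.171] tip [ 0.436 -0.02   0.208]
1.6 tool [ 0.439 -0.02   0.174] tip [ 0.45  -0.02   0.211]
1.4 tool [ 0.463 -0.02   0.177] tip [ 0.474 -0.02   0.214]
1.2 tool [ 0.488 -0.02   0.175] tip [ 0.499 -0.02   0.212]
1.0 tool [ 0.511 -0.02   0.168] tip [ 0.522 -0.02   0.205]
0.8 tool [ 0.533 -0.02   0.156] tip [ 0.544 -0.02   0.193]
0.6 tool [ 0.552 -0.02   0.141] tip [ 0.563 -0.02   0.178]
0.4 tool [ 0.567 -0.02   0.122] tip [ 0.578 -0.02   0.159]
0.2 tool [ 0.578 -0.02   0.1  ] tip [ 0.589 -0.02   0.137]
0.1 tool [ 0.582 -0.02   0.089] tip [ 0.593 -0.02   0.126]
0 tool [ 0.585 -0.02   0.077] tip [ 0.596 -0.02   0.114]
hinge [ 0.46996605 -0.08364387  0.092     ] latchhinge [ 0.63133728 -0.09790314  0.102     ] front wall [ 0.62336833 -0.09719898  0.06      ]
```

Emit:
apply_moves --targets '[0, 0, 1.6, 0, 0, 0, 0, 0, 0, 3.2, 0, 0, 0, 0, 0, 0.5, 3.9, 0, 0, 0, 0, -1.5, 1, 3.9, 0, 0, 0, 0, -3, 1.6, 3.9, 0, 0, 0, 0]'

```text
time: 18.5
ee_pos: [0.4688, 0.0045, 0.2983]
tcp_rot: [-180.0, -0.1, 175.0]
wrist_force: [-1.1, -0.7, 0.7]
opening: -0.0002
```

Emit:
apply_moves --targets '[-1.5, 0, 0, 0, 0, 0, 0, -3.1, 0, 0, 0, 0, 0, 0, -3.1, 0, -1.4, 0, 0, 0, 0, -3.1, 0, -2.8, 0, 0, 0, 0, -3.1, 0, -4.2, 0, 0, 0, 0]'

```text
time: 19.0
ee_pos: [0.3755, 0.0043, 0.1722]
tcp_rot: [180.0, 0.1, 175.1]
wrist_force: [0.5, -1.3, 0.7]
opening: -0.0001
```

```bash
python3 o.py
python3 - <<'E'
from h import *
for n,b in(("scene",(80,60,300,225)),("top",(300,150,480,290))):
    c=camera(n); save(c,n+"22.png"); u0,v0,u1,v1=b
    cv2.imwrite("pics/%s22b.png"%n,cv2.resize(np.ascontiguousarray(c["img"][v0:v1,u0:u1,::-1]),None,fx=3.5,fy=3.5,interpolation=cv2.INTER_CUBIC)[:600])
E
```

```text
19.0 [0.3755 0.0043 0.1722] -0.0001 [1.7999e+02 7.0000e-02 1.7505e+02] [ 0.5 -1.3  0.7] [-0.04  0.01 -0.02]
```

View pics/scene22b.png

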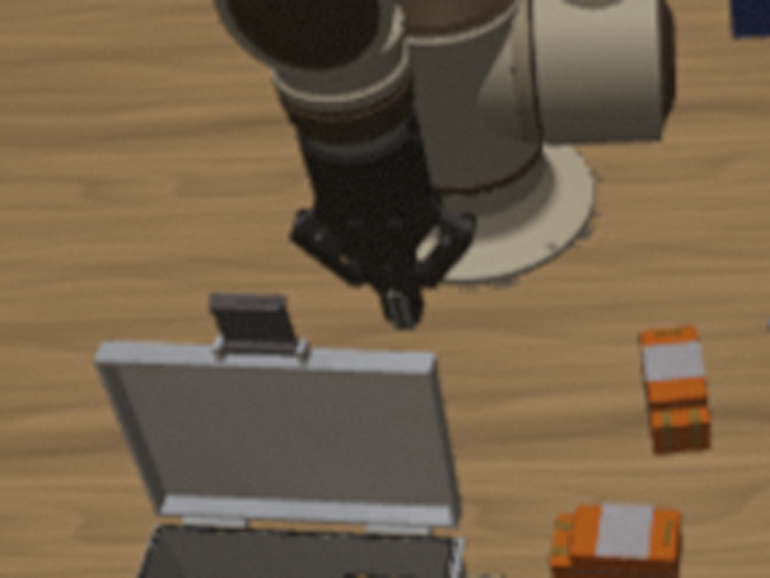

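View pics/top22b.png

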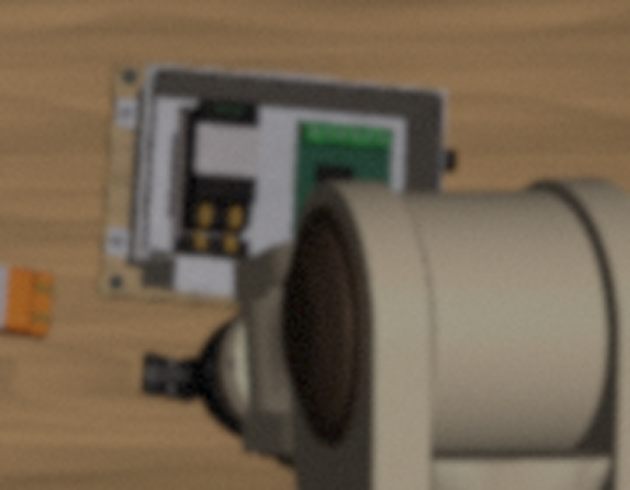

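Run:
```python
from fit import *
for z in(.172,.185,.2,.21,.22): print(z,[proj(cs["scene"],[.3755+dx,.0043,z]).round(1).tolist() for dx in(0,.006,.011)])
```

```text
0.172 [[199.0, 162.2], [198.8, 163.9], [198.6, 165.3]]
0.185 [[198.1, 158.7], [197.9, 160.4], [197.7, 161.9]]
0.2 [[197.0, 154.6], [196.8, 156.4], [196.6, 157.8]]
0.21 [[196.3, 151.9], [196.1, 153.6], [195.9, 155.0]]
0.22 [[195.6, 149.0], [195.3, 150.8], [195.2, 152.2]]
```

Emit:
apply_moves --targets '[0.9, 0, 0, 0, 0, 0, 0, 1.5, 0, 0, 0, 0, 0, 0, 1.9, 0, 0.1, 0, 0, 0, 0, 2.3, 0, 0.1, 0, 0, 0, 0, 2.7, 0, 0.15, 0, 0, 0, 0]'

```text
time: 19.6
ee_pos: [0.4577, 0.004, 0.179]
tcp_rot: [-180.0, 0.0, 175.0]
wrist_force: [-4.0, -1.6, 2.1]
opening: 0.0001
```

```bash
python3 o.py
python3 - <<'E'
from h import *
for n,b in(("scene",(80,60,300,225)),):
    c=camera(n); save(c,n+"23.png"); u0,v0,u1,v1=b
    cv2.imwrite("pics/%s23b.png"%n,cv2.resize(np.ascontiguousarray(c["img"][v0:v1,u0:u1,::-1]),None,fx=3.5,fy=3.5,interpolation=cv2.INTER_CUBIC)[:600])
E
```

```text
19.6 [0.4577 0.004  0.179 ] 0.0001 [-1.7998e+02  1.0000e-02  1.7503e+02] [-4.  -1.6  2.1] [-0.47  0.72 -0.  ]
```

View pics/scene23b.png

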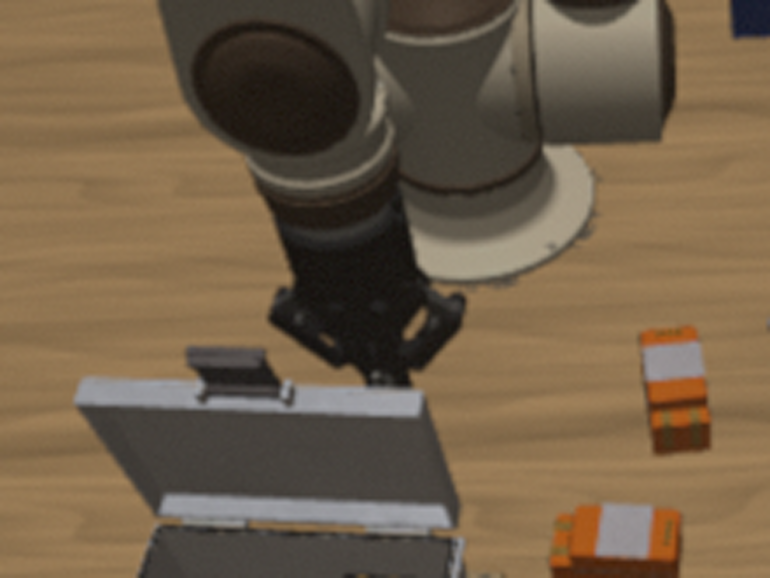

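Emit:
apply_moves --targets '[0.45, 0, -0.05, 0, 0, 0, 0, 0.88, 0, -0.1, 0, 0, 0, 0, 1.28, 0, -0.18, 0, 0, 0, 0, 1.68, 0, -0.3, 0, 0, 0, 0, 2.05, 0, -0.43, 0, 0, 0, 0]'

```text
time: 20.15
ee_pos: [0.5192, 0.0042, 0.1641]
tcp_rot: [-180.0, -0.1, 175.0]
wrist_force: [-1.9, -1.3, -0.6]
opening: -0.0001
```

```bash
python3 o.py
```

```text
20.15 [0.5192 0.0042 0.1641] -0.0001 [-1.7999e+02 -5.0000e-02  1.7504e+02] [-1.9 -1.3 -0.6] [-0.26  0.5   0.03]
```

Emit:
apply_moves --targets '[0.36, 0, -0.17, 0, 0, 0, 0, 0.69, 0, -0.39, 0, 0, 0, 0, 1.0, 0, -0.64, 0, 0, 0, 0, 1.29, 0, -0.92, 0, 0, 0, 0, 1.54, 0, -1.24, 0, 0, 0, 0]'

```text
time: 20.65
ee_pos: [0.5654, 0.0042, 0.1263]
tcp_rot: [180.0, -0.0, 175.0]
wrist_force: [-0.4, -1.6, 3.0]
opening: -0.0004
```

```bash
python3 o.py
python3 - <<'E'
from h import *
for n,b in(("scene",(80,110,300,275)),):
    c=camera(n); save(c,n+"24.png"); u0,v0,u1,v1=b
    cv2.imwrite("pics/%s24b.png"%n,cv2.resize(np.ascontiguousarray(c["img"][v0:v1,u0:u1,::-1]),None,fx=3.5,fy=3.5,interpolation=cv2.INTER_CUBIC)[:600])
E
```

```text
20.65 [0.5654 0.0042 0.1263] -0.0004 [ 1.8000e+02 -4.0000e-02  1.7505e+02] [-0.4 -1.6  3. ] [-0.28  0.09 -0.01]
```

View pics/scene24b.png

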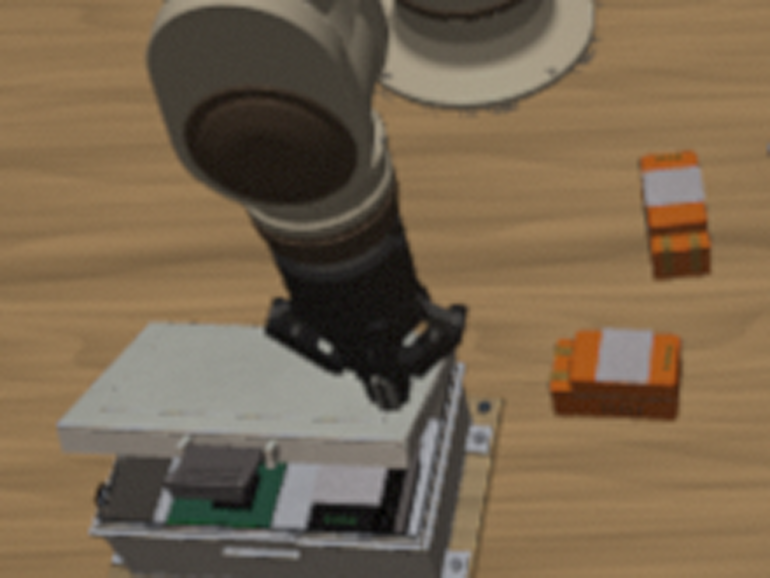

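Emit:
apply_moves --targets '[0.22, 0, -0.31, 0, 0, 0, 0, 0.41, 0, -0.68, 0, 0, 0, 0, 0.55, 0, -1.04, 0, 0, 0, 0, 0.65, 0, -1.35, 0, 0, 0, 0, 0.7, 0, -1.55, 0, 0, 0, 0]'

```text
time: 21.2
ee_pos: [0.5855, 0.0043, 0.0793]
tcp_rot: [-180.0, -0.1, 175.0]
wrist_force: [0.6, -1.8, 1.3]
opening: 0.0003
```

```bash
python3 o.py
```

```text
21.2 [0.5855 0.0043 0.0793] 0.0003 [-1.8000e+02 -1.1000e-01  1.7504e+02] [ 0.6 -1.8  1.3] [-0.2  -0.08 -0.01]
```

Nearly shut; press on down in small steps until it's stiff.

Emit:
apply_moves --targets '[0, 0, -0.07, 0, 0, 0, 0, 0, 0, -0.14, 0, 0, 0, 0]'

```text
time: 21.4
ee_pos: [0.5855, 0.0043, 0.0763]
tcp_rot: [180.0, -0.0, 175.0]
wrist_force: [1.0, -0.5, 0.8]
opening: 0.0002
```

Emit:
apply_moves --targets '[0, 0, -0.07, 0, 0, 0, 0, 0, 0, -0.14, 0, 0, 0, 0]'

```text
time: 21.6
ee_pos: [0.5858, 0.0043, 0.0756]
tcp_rot: [180.0, 0.1, 175.0]
wrist_force: [-11.2, 0.0, 33.6]
opening: 0.0002
```

Emit:
apply_moves --targets '[0, 0, 0.5, 0, 0, 0, 0, 0, 0, 1.5, 0, 0, 0, 0, 0, 0, 2.5, 0, 0, 0, 0]'

```text
time: 21.9
ee_pos: [0.5849, 0.0043, 0.1481]
tcp_rot: [-180.0, -0.1, 175.1]
wrist_force: [0.3, -0.1, 0.4]
opening: 0.0002
```

```bash
python3 o.py
python3 - <<'E'
from h import *
for n,b in(("scene",(80,130,260,300)),("top",(310,130,460,270))):
    c=camera(n); save(c,n+"25.png"); u0,v0,u1,v1=b
    cv2.imwrite("pics/%s25b.png"%n,cv2.resize(np.ascontiguousarray(c["img"][v0:v1,u0:u1,::-1]),None,fx=3.5,fy=3.5,interpolation=cv2.INTER_CUBIC)[:600])
E
```

```text
21.9 [0.5849 0.0043 0.1481] 0.0002 [-1.8000e+02 -1.1000e-01  1.7505e+02] [ 0.3 -0.1  0.4] [ 0.01 -0.06  0.02]
```

View pics/scene25b.png

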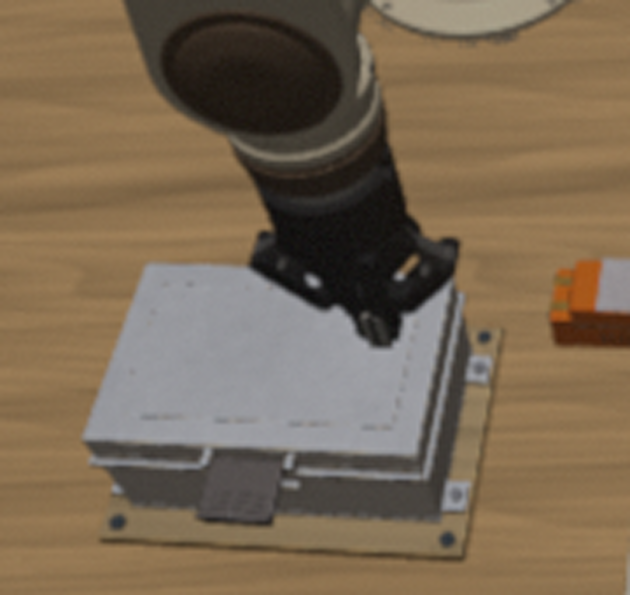

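View pics/top25b.png

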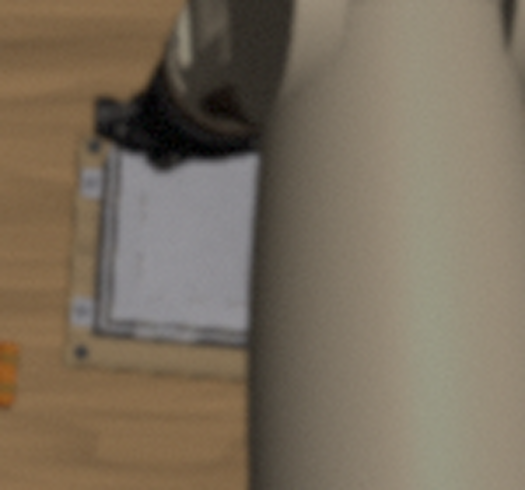

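Run:
```python
from fit import *
p,_=fit(obs,[.55,-.09,3.05])
S=lambda w:((proj(cs["scene"],w)-[80,130]+.5)*3.5).round(0).tolist()
for th in(0,.03,.06):
    print(th,[S(W(p,(.079-.154*np.cos(th)+.022*np.sin(th),y,.092+.154*np.sin(th)+.022*np.cos(th)))) for y in(.115,-.115)])
for ph in(1.9,1.57,1.2,.8,.4,0):
    print(ph,[S(W(p,(-.083-.04*np.sin(ph),y,.102-.04*np.cos(ph)))) for y in(.025,-.025)])
print("hinge",[S(W(p,(-.083,y,.102))) for y in(.025,-.025)])
i=cv2.imread("pics/scene25.png");cv2.imwrite("pics/s25c.png",cv2.resize(i[245:290,95:220],None,fx=6.4,fy=6.4,interpolation=cv2.INTER_CUBIC))
```

```text
0 [[83.0, 443.0], [419.0, 458.0]]
0.03 [[81.0, 438.0], [418.0, 453.0]]
0.06 [[78.0, 434.0], [417.0, 449.0]]
1.9 [[194.0, 510.0], [270.0, 513.0]]
1.57 [[200.0, 521.0], [274.0, 525.0]]
1.2 [[207.0, 527.0], [281.0, 531.0]]
0.8 [[217.0, 525.0], [289.0, 528.0]]
0.4 [[225.0, 513.0], [297.0, 516.0]]
0 [[232.0, 495.0], [303.0, 498.0]]
hinge [[216.0, 468.0], [288.0, 471.0]]
```

View pics/s25c.png

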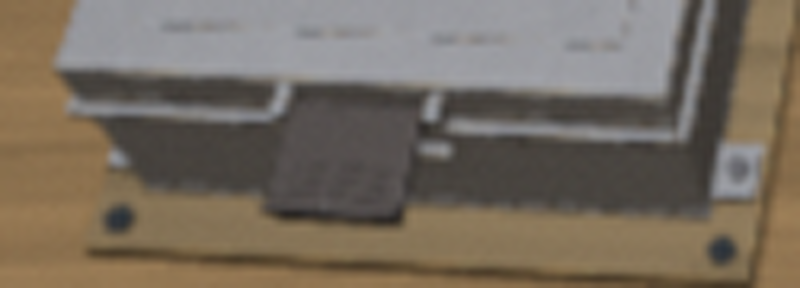

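Emit:
apply_moves --targets '[1.2, -1.2, 0, 0, 0, 0, 0, 2.4, -2.5, 0, 0, 0, 0, 0, 3.0, -3.48, 0, 0, 0, 0, 0, 3.0, -3.48, -1, 0, 0, 0, 0, 3.0, -3.48, -1.8, 0, 0, 0, 0]'

```text
time: 22.5
ee_pos: [0.676, -0.1015, 0.0913]
tcp_rot: [180.0, -0.1, 174.9]
wrist_force: [0.4, 0.2, -0.8]
opening: -0.0004
```

```bash
python3 o.py
python3 - <<'E'
from h import *
for n,b in(("scene",(80,150,240,300)),):
    c=camera(n); save(c,n+"26.png"); u0,v0,u1,v1=b
    cv2.imwrite("pics/%s26b.png"%n,cv2.resize(np.ascontiguousarray(c["img"][v0:v1,u0:u1,::-1]),None,fx=4,fy=4,interpolation=cv2.INTER_CUBIC)[:600])
E
```

```text
22.5 [ 0.676  -0.1015  0.0913] -0.0004 [ 1.8000e+02 -9.0000e-02  1.7494e+02] [ 0.4  0.2 -0.8] [0.03 0.02 0.05]
```

View pics/scene26b.png

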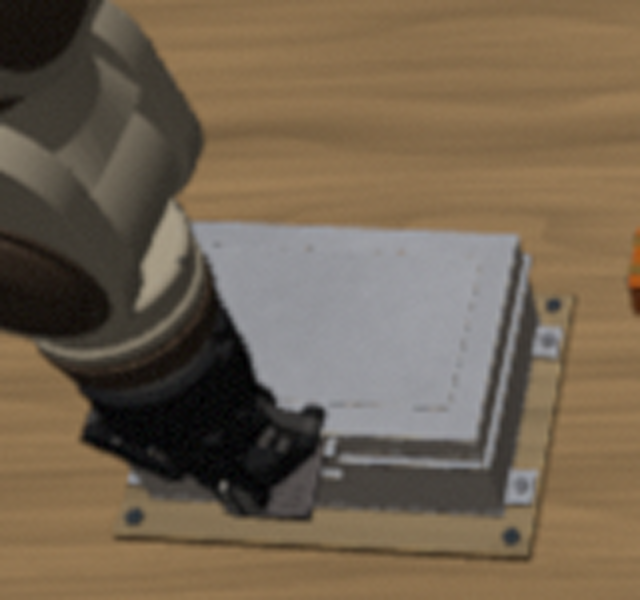

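Emit:
apply_moves --targets '[0, 0, -0.6, 0, 0, 0, 0, -0.03, 0, -0.9, 0, 0, 0, 0, -0.05, 0, -1.2, 0, 0, 0, 0]'

```text
time: 22.85
ee_pos: [0.6739, -0.1, 0.0574]
tcp_rot: [-180.0, -0.0, 175.1]
wrist_force: [-1.8, 0.5, 4.0]
opening: -0.0
```

```bash
python3 o.py
```

```text
22.85 [ 0.6739 -0.1     0.0574] -0.0 [-1.7999e+02 -5.0000e-02  1.7506e+02] [-1.8  0.5  4. ] [ 0.05  0.34 -0.03]
```

Emit:
apply_moves --targets '[-0.07, 0, -0.15, 0, 0, 0, 0, -0.15, 0, -0.3, 0, 0, 0, 0, -0.25, 0, -0.42, 0, 0, 0, 0]'

```text
time: 23.15
ee_pos: [0.6671, -0.1001, 0.0451]
tcp_rot: [180.0, 0.1, 175.1]
wrist_force: [3.4, 0.4, 0.8]
opening: 0.0004
```

```bash
python3 o.py
python3 - <<'E'
from h import *
for n,b in(("scene",(80,200,240,300)),):
    c=camera(n); save(c,n+"27.png"); u0,v0,u1,v1=b
    cv2.imwrite("pics/%s27b.png"%n,cv2.resize(np.ascontiguousarray(c["img"][v0:v1,u0:u1,::-1]),None,fx=5,fy=5,interpolation=cv2.INTER_CUBIC)[:600])
E
```

```text
23.15 [ 0.6671 -0.1001  0.0451] 0.0004 [1.8000e+02 5.0000e-02 1.7506e+02] [3.4 0.4 0.8] [ 0.07 -0.89 -0.02]
```

View pics/scene27b.png

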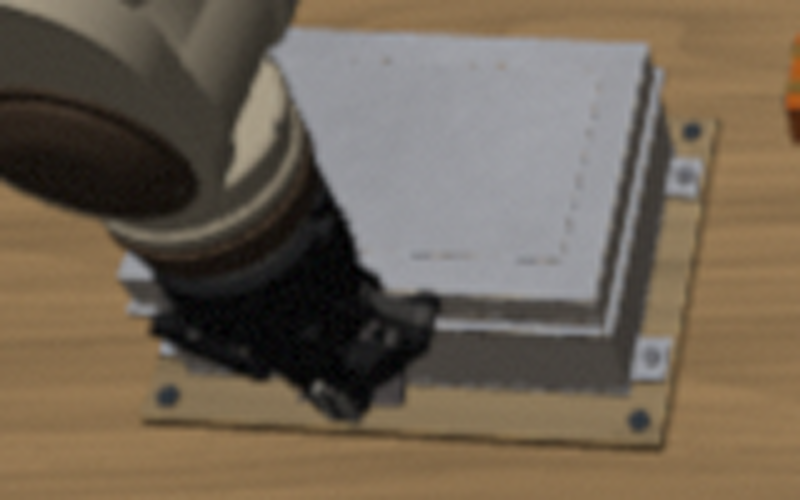

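Emit:
apply_moves --targets '[-0.12, 0, -0.22, 0, 0, 0, 0, -0.27, 0, -0.3, 0, 0, 0, 0, -0.4, 0, -0.38, 0, 0, 0, 0, -0.57, 0, -0.42, 0, 0, 0, 0, -0.7, 0, -0.46, 0, 0, 0, 0]'

```text
time: 23.7
ee_pos: [0.6452, -0.1, 0.0305]
tcp_rot: [180.0, -0.1, 175.0]
wrist_force: [19.0, 1.2, 2.6]
opening: -0.0001
```

```bash
python3 o.py
```

```text
23.7 [ 0.6452 -0.1     0.0305] -0.0001 [ 1.7998e+02 -6.0000e-02  1.7505e+02] [19.   1.2  2.6] [ 0.49 -3.86 -0.04]
```

Emit:
apply_moves --targets '[-0.08, 0, 0, 0, 0, 0, 0, -0.12, 0, 0, 0, 0, 0, 0]'

```text
time: 23.9
ee_pos: [0.6456, -0.1, 0.032]
tcp_rot: [180.0, 0.4, 175.1]
wrist_force: [23.8, 2.0, -4.2]
opening: -0.0001
```

```bash
python3 o.py
```

```text
23.9 [ 0.6456 -0.1     0.032 ] -0.0001 [179.96   0.41 175.07] [23.8  2.  -4.2] [ 0.58 -4.73 -0.05]
```

Emit:
apply_moves --targets '[0.5, 0, 0, 0, 0, 0, 0, 1.2, 0, 0, 0, 0, 0, 0, 1.4, 0, 1.5, 0, 0, 0, 0, 1.0, 0, 3, 0, 0, 0, 0, 0, 1.5, 4.5, 0, 0, 0, 0]'

```text
time: 24.4
ee_pos: [0.6503, -0.0709, 0.1544]
tcp_rot: [-179.9, -0.1, 174.8]
wrist_force: [0.2, 0.7, -0.2]
opening: -0.0
```

Emit:
apply_moves --targets '[-1, 1.5, 1, 0, 0, 0, 0, -2.2, 2.8, 2, 0, 0, 0, 0, -3.5, 4.0, 2.5, 0, 0, 0, 0, -4.5, 5.3, 3, 0, 0, 0, 0, -5.5, 6.5, 3, 0, 0, 0, 0]'

```text
time: 24.9
ee_pos: [0.4994, 0.1084, 0.2413]
tcp_rot: [-180.0, 0.0, 175.0]
wrist_force: [0.4, 1.1, -0.2]
opening: -0.0
```

```bash
python3 o.py
python3 - <<'E'
from h import *
for n,b in(("scene",(95,180,225,295)),("top",(300,130,470,270))):
    c=camera(n); save(c,n+"28.png"); u0,v0,u1,v1=b
    k=5 if n=="scene" else 4
    cv2.imwrite("pics/%s28b.png"%n,cv2.resize(np.ascontiguousarray(c["img"][v0:v1,u0:u1,::-1]),None,fx=k,fy=k,interpolation=cv2.INTER_CUBIC)[:600])
E
```

```text
24.9 [0.4994 0.1084 0.2413] -0.0 [-179.97    0.    174.98] [ 0.4  1.1 -0.2] [ 0.07 -0.07  0.04]
```

View pics/scene28b.png

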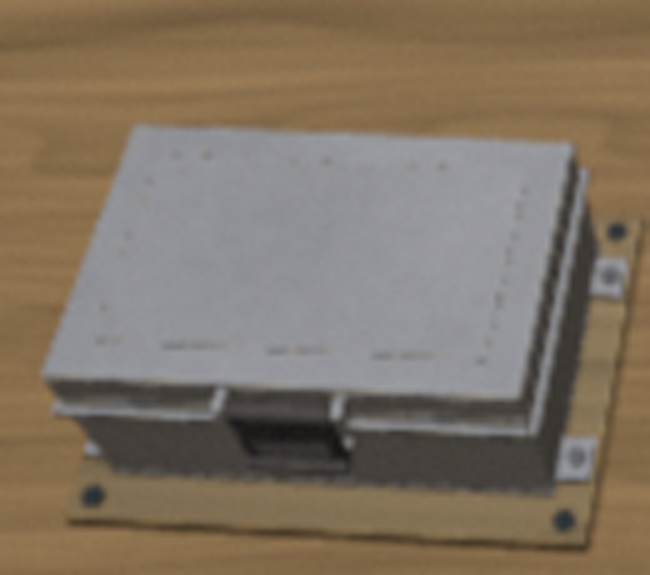

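View pics/top28b.png

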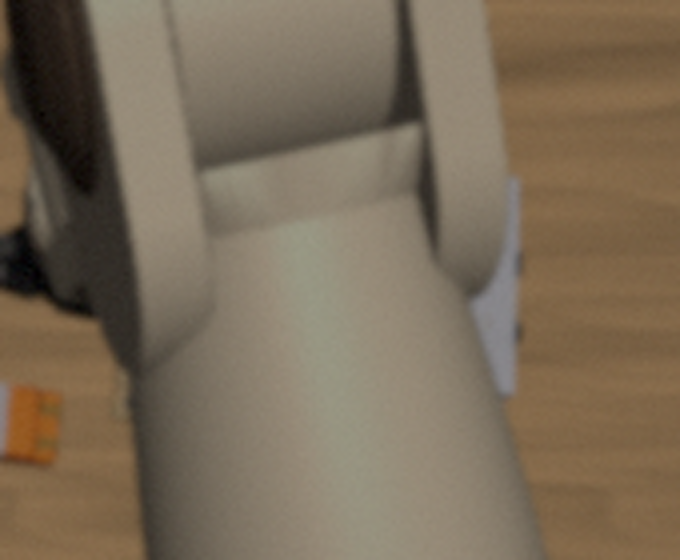

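Run:
```python
from fit import *
p,_=fit(obs,[.55,-.09,3.05])
i=cv2.imread("pics/scene28.png");cv2.imwrite("pics/s28c.png",cv2.resize(i[250:285,130:175],None,fx=16,fy=16,interpolation=cv2.INTER_CUBIC))
S=lambda w:((proj(cs["scene"],w)-[130,250]+.5)*16).round(0).tolist()
for ph in(0,.1,.2,.3,.4):
    print(ph,"mid",[S(W(p,(-.083-.04*np.sin(ph)-o*np.cos(ph),y,.102-.041*np.cos(ph)+o*np.sin(ph)))) for o in(0,.005) for y in(.025,-.025)])
```

```text
0 mid [[264.0, 345.0], [586.0, 360.0], [256.0, 375.0], [578.0, 390.0]]
0.1 mid [[257.0, 368.0], [579.0, 383.0], [248.0, 396.0], [571.0, 411.0]]
0.2 mid [[250.0, 390.0], [572.0, 405.0], [239.0, 416.0], [564.0, 431.0]]
0.3 mid [[241.0, 410.0], [565.0, 425.0], [230.0, 434.0], [555.0, 449.0]]
0.4 mid [[232.0, 428.0], [557.0, 443.0], [220.0, 450.0], [547.0, 465.0]]
```

View pics/s28c.png

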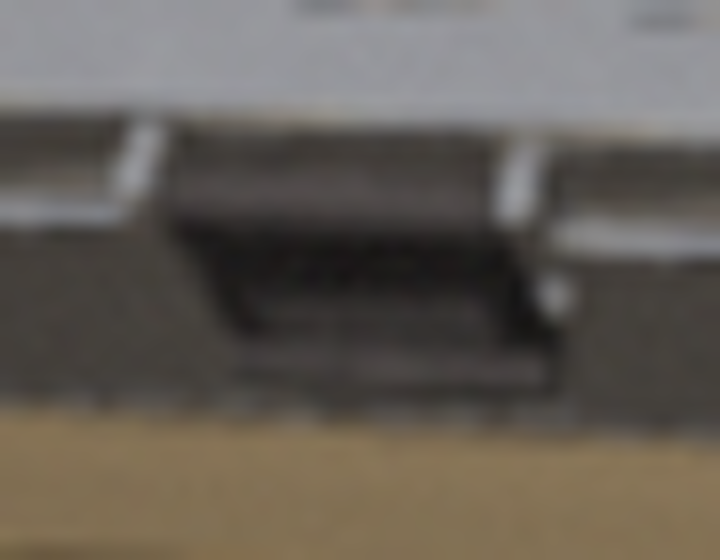

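Run:
```python
from h import *
c=camera("scene"); save(c,"final.png")
import numpy as np
print(bot.job_done())
```

```text
the job is handed in; nothing more can be done
None
```

View pics/final.png

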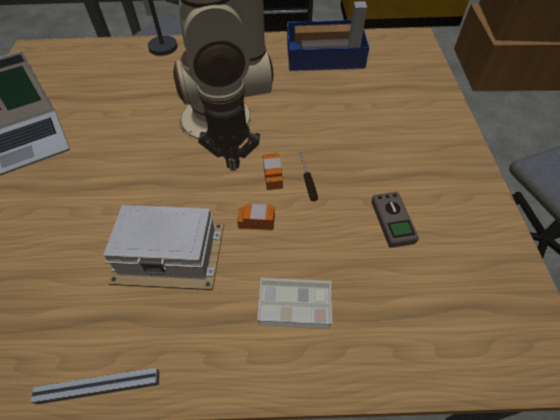

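The black pack is in the bay with its contact end towards the contact block. The lid is shut, the latch is folded flat, and the job was handed in at about 25 s of the 58 s allowed.

**What went wrong on the way**
- **First grip missed:** the fingers shut above the pack. The real fingertips sit about 37 mm higher than the reported TCP height, so I corrected for that and gripped it on the next try.
- **First set-down failed:** the front end came to rest on the front rib, with the pack tilted about 6° by the image fit. I gripped it again, moved it towards the block and pressed it down level before letting go.

**Last checks**
- **Pack:** the image fit gave it level, about 1.4 mm from the bay centre on the side away from the block. It lay 0.8 mm off sideways. The fitted underside height was 18 mm against the true 16 mm, within the 2 mm error the same fit showed on the bench. I did not nudge it closer to the block, so the 1.4 mm offset remains.
- **Lid:** it stopped hard at about 34 N with its top at 113–114 mm, which is the shut height. The image alone left it between 0 and about 0.03 rad, within a pixel.
- **Latch:** it stopped hard at about 24 N, and the image shows it lying flat at about 0 rad. The hook itself cannot be seen, so its grip under the keeper is inferred from those two.
- **Bench:** the other things look unmoved in the last picture, and the arm is clear of everything.

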